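# Raise a printing screen onto its prop leg and load the next pad

## Task

Get the screen-printing board ready for the next print: press the long arm of the lifting lever right down so that the heavy screen rises and its red prop leg swings upright under it, then let the lever go so that the screen stands on the leg. Then gently push the brown sketch pad along between the two guide strips until it lies flat and square against the back stop under the raised screen. Use the fingertips only: do not touch the screen or its leg, do not lift the pad, do not force the lever against its stop or jam the pad against the back stop, and leave the two ink jars and the roll of tape where they are.

Things in the scene. Friction and masses are not known exactly. Their poses are not given: they have to be found in the camera images.
- print_board: Fixed plywood printing board, 500 x 370 x 18 mm, turned up to 10 degrees. Origin at the centre of its underside; x points away from the robot's side to the screen's hinge (axis along y at x 205, z 40 mm), y left, z up. Two 6 mm high guide strips run along x from -223 to 129 mm, inner faces at y = +-88.5 mm; a 6 mm high back stop strip joins them under the screen, near face at x 135 mm.
- screen: The screen: aluminium frame 250 x 200 x 20 mm, green mesh, 0.9 kg, hinged at its far edge; it falls shut unless held. Origin over its front rail, 190 mm before the hinge, level with it; axes as print_board while shut. Tilt: 0 = shut; 0.53 rad = lever right down; 0.48 = standing on its red 78 mm leg, which hangs at its left side and swings upright by gravity once the screen is beyond 0.48.
- front_rail (a point): Middle of the lower front edge of the screen, the edge nearest the robot. Shut: x 5 mm of print_board, 24 mm above the table, the rail resting on the guides and barring the pad's way. Standing on the leg: x about 20 mm, 117 mm above the table. Nothing stands above the board nearer to the robot than this edge, the lever's long arm at the right side excepted.
- lift_lever (a joint): Angle of the blue lifting lever, rad: 0 = at rest, long arm up, its 60 mm short end with a roller under a lug at the screen's right side; grows as the long arm is pressed down, to a stop at 0.70. A push of 4 to 7 N down on its plate moves it. The leg is upright from about 0.62. Let go, it follows the screen: it stays near 0.6 if the leg holds the screen, else swings back up.
- lever_pivot (a point): The lever's pivot, on the right of the board at x 75, y -150, z 46 mm of print_board; its axis lies along the board's y.
- lever_plate (a point): Centre of the upper face of the black ribbed rubber press plate (46 x 40 mm) at the free end of the lever's long arm, which points to -x of the board. At rest about 164 mm above the table and 141 mm from the pivot towards -x; it moves on an arc about the pivot, to about 49 mm above the table and 184 mm from the pivot when the lever is right down.
- pad_centre (a point): Centre of the brown kraft sketch pad, a stiff block 190 mm long along the guides, 170 mm across, 9 mm thick, about 0.3 kg, lying on the board between the guides in front of the shut screen; its own y axis lies along the guides. Its near edge is 95 mm from this point. When seated against the back stop, this point is at x 40 mm of print_board and the near edge at x -55 mm.
- ink_jar: Dark red ink bottle with white cap, 43 mm wide, 60 mm high, standing on the board left of the pad; origin at the centre of its foot. Leave it.
- ink_dark: Square black ink bottle, 44 mm wide, 57 mm high, standing on the table to the right of the lever; origin at the centre of its foot. Leave it.
- tape: Roll of brown tape, 90 mm across, 48 mm high, lying on the table to the left of the board; origin at the centre of its underside. Leave it.

How it is judged:
On the way, in this order (a step that is already met when the one before it is completed fails the run):
1. the lever has been pressed and let go, and the screen stands on its upright prop leg (angle between screen's own z axis and vertical between 0.45 and 0.51 rad and contact force between the fingers and lift_lever below 0.3 N and angular speed of screen below 0.05 rad/s and contact force between screen and print_board above 1 N), for 0.3 s.
2. the pad lies flat against the back stop, the screen still standing on its leg (x of pad_centre in the frame of print_board above 0.0365 m and angle between the y axis of pad_centre and the x axis of print_board, either way round below 0.035 rad and angle between pad_centre's own z axis and vertical below 0.04 rad and height (world z) of pad_centre below 0.026 m and angle between screen's own z axis and vertical between 0.45 and 0.51 rad and contact force between screen and print_board above 1 N), for 0.2 s.
At the end, for the whole second after the job is handed in: The screen stands on its prop leg (raised by 0.45 to 0.51 rad, its leg bearing on the board), and the pad lies at rest flat on the board, within 3.5 mm of the back stop and square to it within 2 degrees (all of step 2 and linear speed of sketch_pad below 0.01 m/s); the robot touches nothing.
It fails at once if the robot touches the screen or its leg (contact force between any of the fingers, the arm and screen above 0.5 N).
It fails at once if the pad is lifted or tipped (height (world z) of pad_centre above 0.034 m or angle between pad_centre's own z axis and vertical above 0.15 rad).
It fails at once if an ink jar or the tape is moved by more than 15 mm, or tipped (distance of any of ink_jar, ink_dark, tape from where it was at the start of the episode above 0.015 m or angle between any of ink_jar, ink_dark, tape's own z axis and vertical above 0.25 rad).
It fails at once if the lever or the pad is forced: pressed by the fingers with over 40 N (contact force between the fingers and lift_lever above 40 N or contact force between the fingers and sketch_pad above 40 N).
It also fails if it takes over 51 s, if anything falls off the work surface, if the arm or the gripper's body presses on something with over 40 N, if the wrist force passes 120 N, or if a joint passes its speed limit or range.

## Robot

A 6-joint arm with a two-finger parallel gripper is mounted at the origin on a cart in front of the work surface, level with it; the furniture and walls round the work are solid. World frame = base frame: x ahead of the robot, y to its left, z up, the work surface at z = 0. Lengths are in m, angles in rad, forces in N, time in s.
With the tool pointing down it reaches from about 0.375 to 0.9 m from the base axis. Payload 3.1 kg.
Tool frame: the origin (TCP) lies at the very end of the fingers, on their centre line; the grasp point (between the pads) lies 19 mm behind it (hold_point_z is the distance from the TCP to the grasp point, in m); z points along the fingers, x is the direction in which the jaws open and shut, and the axes are right-handed (so a half turn about z gives the same grasp; the last joint's range is limited). The gripper opens to 87 mm and grips with 3 to 60 N. Pads are 19 mm wide; open, the fingers measure 117 mm over their backs; the gripper's body (75 mm by 190 mm) begins 51 mm behind the grasp point.
Start: joints at [-1.413, 0.527, 1.433, -0, 1.181, -0.178], TCP at [0.207, -0.59, 0.184] pointing down, gripper open.
Joint ranges: [-3.08, 3.08], [-0.75, 2.2], [0.22, 2.44], [-1.43, 4.57], [0, 2.65], [-2.85, 2.85]. Speed limits (rad/s): [2.79, 2.79, 3.14, 3.14, 3.14, 3.14].

## Interface

Orientations are given as a unit quaternion [x, y, z, w].
In Python, from rig import * gives the robot as it stands.
- The arm moves only by the tool carry_out, never from a script. Its argument "deltas" is a list of rows, each a list of 7 numbers: the closure, from -1 (fully open) to 1 (shut), then the shift along the tool's x, y, z in units of 25 mm (1.0 is 25 mm), then the turn, a rotation vector about the tool's x, y, z in degrees. In form: [[jaw, x, y, z, rx, ry, rz], ...]. A call has 1 to 8 rows; each row is the pose to reach, as a shift and turn from the pose commanded when the call began, along the tool's axes at that moment; what a row does not reach only later rows make up. A row lasts 1/10 s, in which the tool goes at most 50 mm and 8.59 degrees, less where a joint would pass 70% of its speed; a pose out of reach is approached as far as the arm can. A call with a gripper value outside its range is refused whole. The fingers move at their own pace and stop on an object; "force" is the grip in N (left out, the last holds). Time passes only in rows, so rows that repeat a pose let the fingers close. It gives the time, the measured TCP pose, the force and the opening at its end, in the units of the state.
- get_obs(): the state, without advancing time (a new reading comes with each control period).
- camera(name): name is "scene" or "top" or "wrist"; returns (picture, depth): 420x560x3 uint8, red, green, blue; 420x560 float32, m along the optical axis (not along the pixel's ray), 0 where there is no reading.
- camera_info(name): a dict with "mtx" (3x3 intrinsics, pixels), "dist_coeffs" ([k1, k2, p1, p2, k3] as OpenCV has them; the pictures are not rectified), "origin" and "rotation" of the camera in the world. Camera axes: x right, y down, z forward; pixel columns grow to the right and rows downward; lengths in m; the calibration is good to about 2 mm. A picture is of the moment at which its call begins: read the wrist's pose just before it. camera_info takes no time and is no camera call; for the wrist camera it gives the pose at the moment of the call.
- hand_in(): hands the job in, once; it reports no verdict.
Trained networks look in the newest picture that a camera, given by its name, has taken for a name from the list of things; names that differ only in an ending like _2 or _b are one class to them, and where a whole thing is asked for, a point or a joint stands for the part that bears it (a point fixed in the world has none). Each returns a list of dicts, best first, with "score" (0 to 1); they miss things now and then, are a little off and sometimes report something else, mostly with a low value. They report only what shows in the picture. A call takes as long as a camera call.
- spot_in(camera, target): "pixel" ([row, column] in pixels, amid what is visible of it).
The state is a dict: "time": time; "q": joint angles; "joint_velocities": joint speeds; "joint_torque": joint torques, N m; "position": TCP position; "tool_rot": TCP orientation; "ft_force": force on the tool from outside, world axes, zero at the start; "moment": the same for the moment, N m; "grip_width": finger opening in m.
Only numpy, scipy, OpenCV 4.12 (cv2) and the standard library are available. Lean on these libraries where they do the work, as an engineer would, in place of code of your own. Each camera call takes 0.05 s, during which the arm holds its last target.

## Working session

There is one attempt and no reset: what is moved stays moved. The work goes in short steps, Python scripts to look and compute and a tool call to move; the robot and the scene stay as the last step left them, time stands still between calls to the robot, and variables do not carry over. Pictures are saved under pics/ and viewed, and the job is handed in when it is done.

Besides the shell and the picture viewer there is one more tool, called as name([rows], argument=value, ...), one row to a line, values as JSON. carry_out: Moves the arm, as the interface text tells. Its arguments: {"type":"object","properties":{"deltas":{"type":"array"},"force":{"type":"number"}},"required":["deltas"]}

```bash
ls; mkdir -p pics
cat > h.py <<'E'
from rig import *
import numpy as np, cv2
from scipy.spatial.transform import Rotation as R
def snap(name, fn):
    ci=camera_info(name); p,d=camera(name)
    cv2.imwrite('pics/'+fn,cv2.cvtColor(p,cv2.COLOR_RGB2BGR))
    np.savez('pics/'+fn+'.npz',d=d,p=p,mtx=ci['mtx'],dist=ci['dist_coeffs'],o=ci['origin'],r=ci['rotation'])
    return p,d,ci
def rotm(r):
    r=np.array(r,float)
    return r if r.shape==(3,3) else R.from_quat(r).as_matrix()
def ray(ci,row,col):
    u=cv2.undistortPoints(np.array([[[col,row]]],float),np.array(ci['mtx'],float),np.array(ci['dist_coeffs'],float))[0,0]
    return np.array(ci['origin'],float), rotm(ci['rotation'])@np.array([u[0],u[1],1.])
def at_depth(ci,row,col,d):
    o,v=ray(ci,row,col); return o+v*d
def at_z(ci,row,col,z):
    o,v=ray(ci,row,col); return o+v*(z-o[2])/v[2]
def proj(ci,P):
    Rm=rotm(ci['rotation']); o=np.array(ci['origin'],float)
    rv=cv2.Rodrigues(Rm.T)[0]; t=-Rm.T@o
    q=cv2.projectPoints(np.array(P,float).reshape(-1,1,3),rv,t,np.array(ci['mtx'],float),np.array(ci['dist_coeffs'],float))[0][:,0]
    return q[:,::-1]
E
python3 - <<'E'
from h import *
print(get_obs())
for n in ('top','scene'):
    p,d,ci=snap(n,n+'0.png'); print(n,ci)
    for t in ['print_board','lever_plate','lever_pivot','lift_lever','pad_centre','front_rail','screen','ink_jar','ink_dark','tape']:
        try: r=spot_in(n,t)[:2]
        except Exception as e: print(t,e); continue
        for k in r:
            a,b=[int(round(x)) for x in k['pixel']]
            print(t,k,np.round(at_depth(ci,*k['pixel'],d[a,b]),3))
print(get_obs()['time'])
E
```

```text
pics
{'time': 0.0, 'q': array([-1.41246214e+00,  5.28443678e-01,  1.43387948e+00, -4.78840424e-06,
        1.18138543e+00, -1.78523931e-01]), 'joint_velocities': array([ 2.18946089e-03, -3.64520713e-04,  9.35834848e-04, -7.69274882e-04,
        1.50722360e-03,  7.99007298e-05]), 'joint_torque': array([-6.03947119e-04, -4.40041387e+01, -1.76592869e+01,  6.32940070e-02,
        5.82835218e-02, -1.64794260e-04]), 'position': array([ 0.20646147, -0.58906831,  0.18259279]), 'tool_rot': array([ 8.15635842e-01, -5.78564650e-01, -7.42084186e-04, -7.54056837e-04]), 'ft_force': array([ 0.35924314,  0.48026883, -0.26300103]), 'moment': array([ 0.00536292, -0.02575895, -0.01000163]), 'grip_width': 0.08679856815157996}
top {'mtx': array([[434.07029743,   0.        , 281.5955929 ],
       [  0.        , 434.07029743, 215.68007806],
       [  0.        ,   0.        ,   1.        ]]), 'dist_coeffs': array([-0.10121971,  0.        ,  0.        ,  0.        ,  0.        ]), 'origin': array([0.44187244, 0.31245533, 1.11180826]), 'rotation': array([-0.69897001,  0.71023609, -0.05039482,  0.06682802])}

[... 1173 characters left out ...]
te {'pixel': [183.5, 322.5], 'score': 0.65} [0.604 0.099 0.123]
lever_pivot {'pixel': [221.5, 277.5], 'score': 0.67} [0.635 0.265 0.016]
lever_pivot {'pixel': [176.6, 323.3], 'score': 0.57} [0.587 0.114 0.161]
pad_centre {'pixel': [235.3, 304.1], 'score': 0.7} [0.507 0.256 0.028]
front_rail {'pixel': [295.4, 211.4], 'score': 0.42} [0.416 0.653 0.046]
front_rail {'pixel': [244.7, 271.6], 'score': 0.19} [0.497 0.394 0.055]
screen {'pixel': [207.0, 259.5], 'score': 0.6} [0.731 0.27  0.028]
ink_jar {'pixel': [243.8, 272.0], 'score': 0.64} [0.497 0.392 0.057]
ink_dark {'pixel': [204.3, 346.4], 'score': 0.48} [0.553 0.025 0.04 ]
tape {'pixel': [294.6, 211.3], 'score': 0.96} [0.417 0.652 0.047]
1.1
```

Run:
```python
import cv2
a=cv2.imread('pics/top0.png'); cv2.imwrite('pics/top0c.png',cv2.resize(a[120:320,200:440],None,fx=3.3,fy=3,interpolation=cv2.INTER_CUBIC)[:600,:800])
```

```text
(no output)
```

View pics/top0.png

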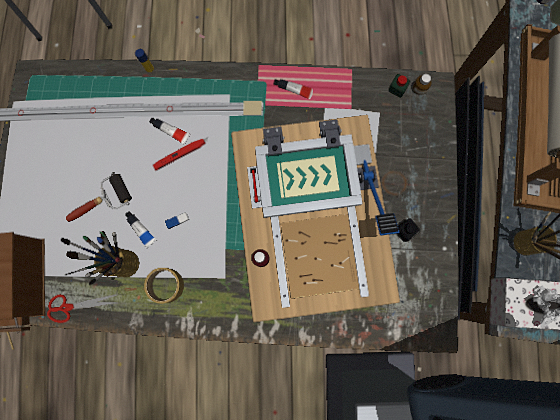

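View pics/scene0.png

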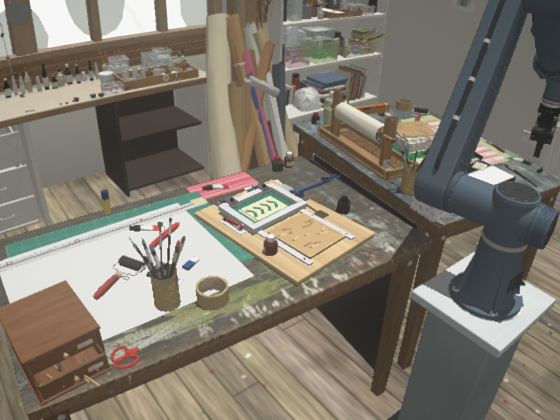

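View pics/top0c.png

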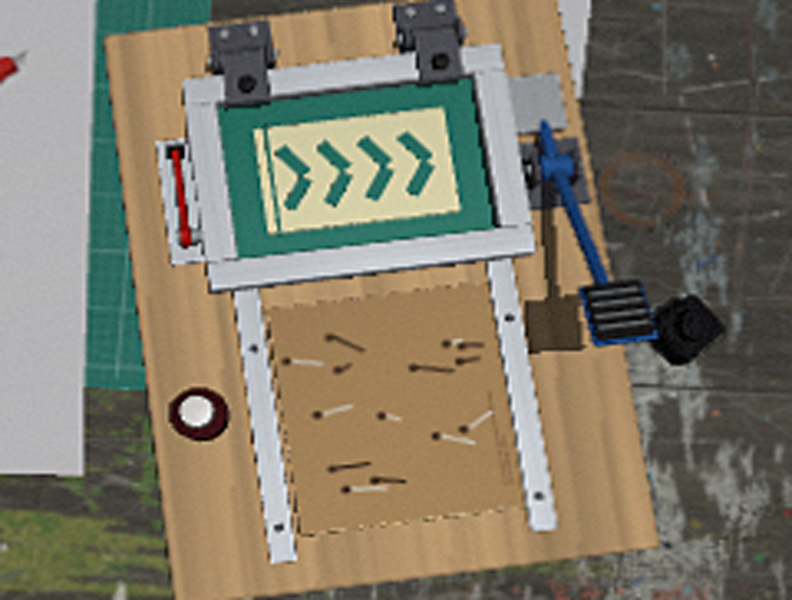

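The top view shows the board yawed a few degrees to the left. The lever plate is at about (215,381), the dark jar at (228,406), the pad at (254,320) and the shut screen at (172,310). Next I'll fit the board frame.

```bash
cat > crop.py <<'E'
import cv2,sys
f,r0,r1,c0,c1,s,out=sys.argv[1:]
a=cv2.imread('pics/'+f); r0,r1,c0,c1,s=map(int,(r0,r1,c0,c1,s))
b=cv2.resize(a[r0:r1,c0:c1],None,fx=s,fy=s,interpolation=cv2.INTER_NEAREST)
for r in range((r0+9)//10*10,r1,10):
    cv2.putText(b,str(r),(0,(r-r0)*s+s//2),0,.35,(255,0,255),1); cv2.line(b,(25,(r-r0)*s+s//2),(32,(r-r0)*s+s//2),(255,0,255),1)
for c in range((c0+9)//10*10,c1,10):
    cv2.putText(b,str(c),((c-c0)*s-8,9),0,.35,(255,0,255),1); cv2.line(b,((c-c0)*s+s//2,11),((c-c0)*s+s//2,17),(255,0,255),1)
cv2.imwrite('pics/'+out,b)
E
python3 crop.py top0.png 235 330 240 410 4 c1.png
python3 crop.py top0.png 105 230 225 415 4 c2.png
```

```text
(no output)
```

View pics/c1.png

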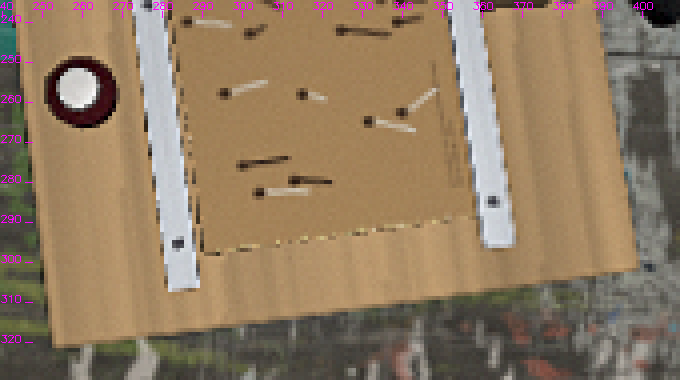

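View pics/c2.png

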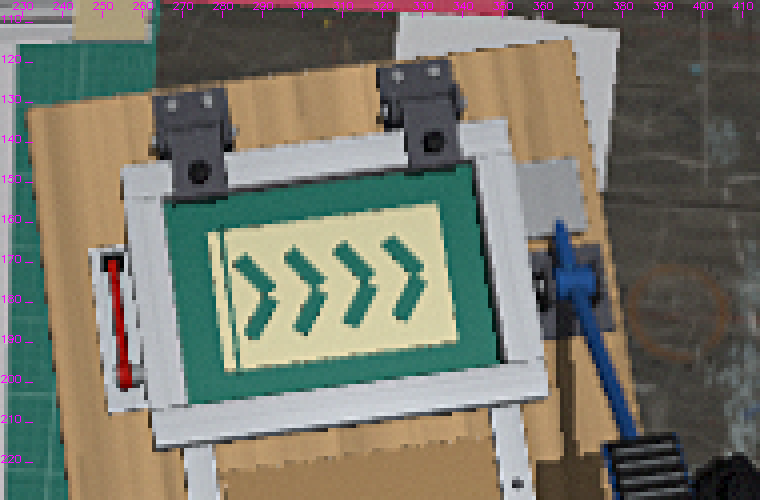

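```bash
cat > fit.py <<'E'
from h import *
from scipy.optimize import least_squares
z=np.load('pics/top0.png.npz'); ci=dict(mtx=z['mtx'],dist_coeffs=z['dist'],origin=z['o'],rotation=z['r'])
P=np.array([[-250,185,18],[-250,-185,18],[250,185,18],[250,-185,18],[-223,88.5,24],[-223,-88.5,24]])/1000
px=np.array([[321.3,252.8],[301.8,399],[131.3,231.5],[114.6,367.6],[306.6,289.6],[296.3,360.1]])
def T(b,P): 
    c,s=np.cos(b[2]),np.sin(b[2]); return np.asarray(P)@np.array([[c,s,0],[-s,c,0],[0,0,1]])+[b[0],b[1],0]
f=lambda b:(proj(ci,T(b,P))-px).ravel()
s=least_squares(f,[.62,.26,.15]); B=s.x
if __name__=='__main__':
    print(B,np.degrees(B[2])); print(f(B).reshape(-1,2).round(1))
    for n,p in dict(pivot=[75,-150,46],plate0=[-66,-150,164],plate1=[-109,-150,49],seat_near=[-55,0,27],front=[5,0,24]).items():
        w=T(B,[np.array(p)/1000])[0]; print(n,w.round(4),proj(ci,w).round(1))
    inv=lambda w:((w[:2]-B[:2])@np.array([[np.cos(B[2]),-np.sin(B[2])],[np.sin(B[2]),np.cos(B[2])]]))
    for n,pp in dict(near_l=(298.3,291.5),near_r=(289,357)).items():
        w=at_z(ci,*pp,.027); print(n,w.round(4),inv(w).round(4))
    for n,pp,h in (('inkjar',(256.5,259),.078),('inkdark',(230,406),.057)): w=at_z(ci,*pp,h);print(n,w.round(3),inv(w).round(4))
    d=z['d']; 
    # plate points cloud
    rows,cols=np.mgrid[205:238,368:400]
    q=np.array([at_depth(ci,r,c,d[r,c]) for r,c in zip(rows.ravel(),cols.ravel())])
    m=(q[:,2]>.12); q=q[m]; print(len(q)); 
    qb=np.c_[np.array([inv(a) for a in q]),q[:,2]]
    print(qb.min(0).round(3),qb.max(0).round(3),qb.mean(0).round(3))
    A=np.c_[qb[:,:2],np.ones(len(qb))]; print(np.linalg.lstsq(A,qb[:,2],rcond=None)[0])
E
python3 fit.py
```

```text
[0.62925452 0.25743573 0.11183944] 6.4079276402682614
[[ 0.6 -0.7]
 [ 0.6  0.9]
 [-0.5 -0.8]
 [-1.2  0.5]
 [-0.4 -0.2]
 [ 0.5  0.3]]
pivot [0.7205 0.1167 0.046 ] [[175.2 367.7]]
plate0 [0.5804 0.101  0.164 ] [[222.9 386.9]]
plate1 [0.5377 0.0962 0.049 ] [[247.1 379.7]]
seat_near [0.5746 0.2513 0.027 ] [[234.4 315.7]]
front [0.6342 0.258  0.024 ] [[211.3 312.4]]
near_l [0.417 0.315 0.027] [-0.2045  0.0808]
near_r [0.4369 0.1528 0.027 ] [-0.2028 -0.0825]
inkjar [0.518 0.391 0.078] [-0.0961  0.1448]
inkdark [0.578 0.031 0.057] [-0.0766 -0.2194]
444
[-0.18  -0.171  0.12 ] [-0.017  0.076  1.112] [-0.065 -0.146  0.173]
[-1.22912186  2.8960992   0.51626393]
```

Run:
```python
from fit import *
d=z['d']; inv=lambda w:((w[...,:2]-B[:2])@np.array([[np.cos(B[2]),-np.sin(B[2])],[np.sin(B[2]),np.cos(B[2])]]))
rows,cols=np.mgrid[0:420,0:560]
u=cv2.undistortPoints(np.stack([cols.ravel(),rows.ravel()],-1)[:,None].astype(float),ci['mtx'],ci['dist_coeffs'])[:,0]
Q=(np.c_[u,np.ones(len(u))]*d.ravel()[:,None])@rotm(ci['rotation']).T+ci['origin']
ok=d.ravel()>0
k=rows.ravel(),cols.ravel()
qb=np.c_[inv(Q),Q[:,2]]
m=ok&(abs(qb[:,0]+.066)<.05)&(abs(qb[:,1]+.15)<.03)&(qb[:,2]>.13)&(qb[:,2]<.2); p=qb[m]
print(m.sum(),p.min(0).round(3),p.max(0).round(3),p.mean(0).round(3)); A=np.c_[p[:,:2],np.ones(len(p))]; print(np.linalg.lstsq(A,p[:,2],rcond=None)[0].round(3))
# heights near path
a=np.array([.206,-.589]);b=np.array([.58,.10])
for t in np.linspace(0,1,12):
    c=a+t*(b-a); m=ok&(np.hypot(*(Q[:,:2]-c).T)<.16); print(c.round(2),m.sum(), np.percentile(Q[m,2],[50,99,100]).round(3) if m.sum() else '')
print(camera_info('wrist')['origin'])
```

```text
410 [-0.091 -0.171  0.13 ] [-0.028 -0.129  0.177] [-0.067 -0.149  0.165]
[-0.42  -0.035  0.131]
[ 0.21 -0.59] 2345 [-0.801 -0.789 -0.784]
[ 0.24 -0.53] 2088 [-0.8   -0.789  0.001]
[ 0.27 -0.46] 1921 [-0.799  0.082  0.087]
[ 0.31 -0.4 ] 2754 [0.    0.132 0.147]
[ 0.34 -0.34] 5692 [0.03  0.129 0.154]
[ 0.38 -0.28] 7662 [0.003 0.131 0.159]
[ 0.41 -0.21] 9792 [0.001 0.131 0.186]
[ 0.44 -0.15] 11411 [-0.     0.129  0.186]
[ 0.48 -0.09] 10755 [-0.001  0.084  0.088]
[ 0.51 -0.03] 11216 [-0.     0.169  0.177]
[0.55 0.04] 11819 [0.003 0.169 0.177]
[0.58 0.1 ] 11931 [0.02  0.169 0.177]
[ 0.27927095 -0.56462171  0.38413779]
```

```bash
cat > go.py <<'E'
import sys
from fit import *
def delta(target,yaw=None):
    o=get_obs(); p=o['position']; Rm=R.from_quat(o['tool_rot']).as_matrix()
    d=Rm.T@(np.array(target)-p)/.025
    out='t=%.2f pos=%s units=%s'%(o['time'],p.round(4),d.round(2))
    yw=np.degrees(B[2])-90 if yaw is None else yaw
    xd=np.array([np.cos(np.radians(yw)),np.sin(np.radians(yw)),0]); zd=np.array([0,0,-1.]); D=np.c_[xd,np.cross(zd,xd),zd]
    out+=' rot=%s F=%s'%(np.degrees(R.from_matrix(Rm.T@D).as_rotvec()).round(2),o['ft_force'].round(2))
    return out
def bw(x,y,z): return T(B,[[x/1000,y/1000,z/1000]])[0]
if __name__=='__main__':
    x,y,zz=map(float,sys.argv[1:4]); w=bw(x,y,zz); print(w.round(4),delta(w))
E
python3 go.py -66 -150 300
```

```text
[0.5804 0.101  0.3   ] t=1.10 pos=[ 0.2065 -0.5899  0.1835] units=[-21.14 -23.25  -4.66] rot=[ 0.   -0.   12.89] F=[ 0.31 -0.38  0.22]
```

carry_out([
  [1,0,0,-2,0,0,0],
  [1,0,0,-4.6,0,0,0],
  [1,-1.3,-1.4,-4.6,0,0,5],
  [1,-2.7,-2.9,-4.6,0,0,12.9],
  [1,-4,-4.4,-4.6,0,0,12.9],
  [1,-5.4,-5.9,-4.6,0,0,12.9],
  [1,-6.7,-7.4,-4.6,0,0,12.9],
  [1,-8,-8.8,-4.6,0,0,12.9],
])

```text
time: 1.9
position: [0.3488, -0.3266, 0.2988]
tool_rot: [0.745, -0.667, 0.0, -0.0]
ft_force: [0.1, -0.5, -0.2]
grip_width: 0.0309
```

```bash
python3 go.py -66 -150 300
```

```text
[0.5804 0.101  0.3   ] t=1.90 pos=[ 0.3488 -0.3266  0.2988] units=[-15.97 -11.1   -0.05] rot=[-0.04 -0.04 -0.04] F=[ 0.06 -0.53 -0.21]
```

carry_out([
  [1,-1.6,-1.1,0,0,0,0],
  [1,-3.2,-2.2,0,0,0,0],
  [1,-4.8,-3.3,0,0,0,0],
  [1,-6.4,-4.4,0,0,0,0],
  [1,-8,-5.5,0,0,0,0],
  [1,-9.6,-6.6,0,0,0,0],
  [1,-11.2,-7.7,0,0,0,0],
  [1,-12.8,-8.8,0,0,0,0],
])

```text
time: 2.7
position: [0.5318, 0.0161, 0.2988]
tool_rot: [0.746, -0.666, 0.0, -0.0]
ft_force: [0.5, -1.7, -0.1]
grip_width: 0.0004
```

```bash
python3 go.py -66 -150 220
```

```text
[0.5804 0.101  0.22  ] t=2.70 pos=[0.5318 0.0161 0.2988] units=[-3.16 -2.31  3.15] rot=[-0.04 -0.02  0.  ] F=[ 0.52 -1.75 -0.08]
```

carry_out([
  [1,-1.5,-1.1,0.3,0,0,0],
  [1,-2.7,-2,1,0,0,0],
  [1,-3.15,-2.3,2,0,0,0],
  [1,-3.15,-2.3,2.8,0,0,0],
  [1,-3.15,-2.3,3.15,0,0,0],
  [1,-3.15,-2.3,3.15,0,0,0],
])

```text
time: 3.3
position: [0.5784, 0.0987, 0.2185]
tool_rot: [0.745, -0.667, -0.001, 0.001]
ft_force: [0.1, -0.4, -0.7]
grip_width: 0.0006
```

```bash
python3 - <<'E'
from h import *
snap('wrist','w1.png'); snap('top','t1.png')
E
python3 crop.py t1.png 100 300 260 460 4 t1c.png; python3 go.py -66 -150 180
```

```text
[0.5804 0.101  0.18  ] t=3.40 pos=[0.58   0.0983 0.2207] units=[-0.11 -0.03  1.63] rot=[-0.08 -0.01 -0.05] F=[-0.17 -0.72  0.67]
```

View pics/w1.png

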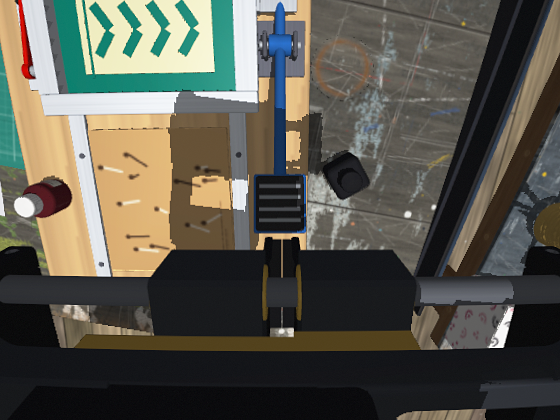

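View pics/t1.png

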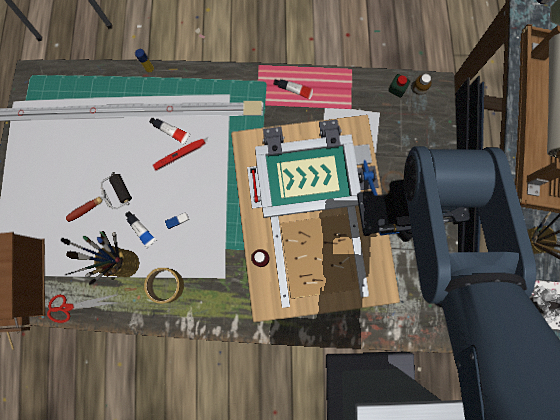

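The wrist view shows the shut fingertips (around column 282) in line with the ribbed plate (centre about (203,280)). The dark jar is clear at (175,346). I'll check the plate's position from wrist depth.

Run:
```python
from fit import *
w=np.load('pics/w1.png.npz'); c2=dict(mtx=w['mtx'],dist_coeffs=w['dist'],origin=w['o'],rotation=w['r'])
inv=lambda w:((w[:2]-B[:2])@np.array([[np.cos(B[2]),-np.sin(B[2])],[np.sin(B[2]),np.cos(B[2])]]))
for rc in [(203,280),(180,280),(228,280),(203,258),(203,302),(44,281),(181,258),(181,302)]:
    p=at_depth(c2,*rc,w['d'][rc]); print(rc,p.round(3),inv(p).round(4))
```

```text
(203, 280) [0.58  0.1   0.164] [-0.0667 -0.1509]
(180, 280) [0.598 0.102 0.158] [-0.0487 -0.1509]
(228, 280) [0.561 0.098 0.172] [-0.0858 -0.1509]
(203, 258) [0.578 0.118 0.166] [-0.0662 -0.1328]
(203, 302) [0.582 0.082 0.165] [-0.0663 -0.169 ]
(44, 281) [0.719 0.115 0.055] [ 0.0731 -0.1514]
(181, 258) [0.595 0.12  0.158] [-0.0493 -0.1326]
(181, 302) [0.599 0.084 0.158] [-0.0494 -0.1691]
```

```bash
cat > arc.py <<'E'
from go import *
inv=lambda w:((w[:2]-B[:2])@np.array([[np.cos(B[2]),-np.sin(B[2])],[np.sin(B[2]),np.cos(B[2])]]))
def arc(th,ex=0):
    e=.697-th; t=.36-th
    return 75-184*np.cos(e)-ex, -151, 46+184*np.sin(e)+9.5*abs(np.tan(t))
if __name__=='__main__':
    o=get_obs(); print(inv(o['position'])*1000,o['position'][2]*1000, o['ft_force'])
    for th in [0,.05,.1,.2,.3,.4,.5,.55,.6,.62,.64,.66,.68,.7]:
        a=arc(th); print(th,np.round(a,1),delta(bw(*a)).split('units=')[1].split(' F')[0])
E
python3 arc.py
```

```text
[ -66.68537873 -152.62746176] 220.65497454966726 [-0.16760809 -0.72300797  0.66516379]
0 [ -66.1 -151.   167.7] [-0.07 -0.02  2.12] rot=[-0.08 -0.01 -0.05]
0.05 [ -71.8 -151.   160. ] [-0.07  0.21  2.43] rot=[-0.08 -0.01 -0.05]
0.1 [ -77.2 -151.   152. ] [-0.07  0.42  2.75] rot=[-0.08 -0.01 -0.05]
0.2 [ -86.7 -151.   135.3] [-0.07  0.81  3.41] rot=[-0.08 -0.01 -0.05]
0.3 [ -94.7 -151.   117.7] [-0.07  1.13  4.12] rot=[-0.08 -0.01 -0.05]
0.4 [-100.9 -151.   100.2] [-0.07  1.38  4.82] rot=[-0.08 -0.01 -0.05]
0.5 [-105.4 -151.    83.4] [-0.07  1.56  5.49] rot=[-0.08 -0.01 -0.05]
0.55 [-107.  -151.    74.8] [-0.07  1.62  5.83] rot=[-0.08 -0.01 -0.05]
0.6 [-108.1 -151.    66.1] [-0.07  1.67  6.18] rot=[-0.08 -0.01 -0.05]
0.62 [-108.5 -151.    62.7] [-0.07  1.68  6.32] rot=[-0.08 -0.01 -0.05]
0.64 [-108.7 -151.    59.2] [-0.07  1.69  6.46] rot=[-0.08 -0.01 -0.05]
0.66 [-108.9 -151.    55.7] [-0.07  1.7   6.59] rot=[-0.08 -0.01 -0.05]
0.68 [-109.  -151.    52.3] [-0.07  1.7   6.73] rot=[-0.08 -0.01 -0.05]
0.7 [-109.  -151.    48.8] [-0.07  1.7   6.87] rot=[-0.08 -0.01 -0.05]
```

carry_out([
  [1,-0.07,-0.02,1,0,0,0],
  [1,-0.07,-0.02,1.6,0,0,0],
  [1,-0.07,0,2,0,0,0],
  [1,-0.07,0.05,2.2,0,0,0],
  [1,-0.07,0.13,2.35,0,0,0],
  [1,-0.07,0.25,2.5,0,0,0],
  [1,-0.07,0.35,2.65,0,0,0],
  [1,-0.07,0.42,2.75,0,0,0],
])

```text
time: 4.2
position: [0.5686, 0.0994, 0.1511]
tool_rot: [0.745, -0.667, 0.0, -0.0]
ft_force: [0.2, 0.1, 0.2]
grip_width: 0.0003
```

```bash
python3 arc.py; python3 -c "
from h import *
snap('scene','s2.png')"; python3 crop.py s2.png 140 300 190 390 4 s2c.png
```

```text
[ -77.94085174 -150.30784812] 151.09374345367698 [0.20486871 0.10623708 0.21630822]
0 [ -66.1 -151.   167.7] [ 0.03 -0.47 -0.66] rot=[-0.01 -0.   -0.01]
0.05 [ -71.8 -151.   160. ] [ 0.03 -0.25 -0.35] rot=[-0.01 -0.   -0.01]
0.1 [ -77.2 -151.   152. ] [ 0.03 -0.03 -0.03] rot=[-0.01 -0.   -0.01]
0.2 [ -86.7 -151.   135.3] [0.03 0.35 0.63] rot=[-0.01 -0.   -0.01]
0.3 [ -94.7 -151.   117.7] [0.03 0.67 1.34] rot=[-0.01 -0.   -0.01]
0.4 [-100.9 -151.   100.2] [0.03 0.92 2.03] rot=[-0.01 -0.   -0.01]
0.5 [-105.4 -151.    83.4] [0.03 1.1  2.71] rot=[-0.01 -0.   -0.01]
0.55 [-107.  -151.    74.8] [0.03 1.16 3.05] rot=[-0.01 -0.   -0.01]
0.6 [-108.1 -151.    66.1] [0.03 1.21 3.4 ] rot=[-0.01 -0.   -0.01]
0.62 [-108.5 -151.    62.7] [0.03 1.22 3.54] rot=[-0.01 -0.   -0.01]
0.64 [-108.7 -151.    59.2] [0.03 1.23 3.67] rot=[-0.01 -0.   -0.01]
0.66 [-108.9 -151.    55.7] [0.03 1.24 3.81] rot=[-0.01 -0.   -0.01]
0.68 [-109.  -151.    52.3] [0.03 1.24 3.95] rot=[-0.01 -0.   -0.01]
0.7 [-109.  -151.    48.8] [0.03 1.24 4.09] rot=[-0.01 -0.   -0.01]
```

View pics/s2c.png

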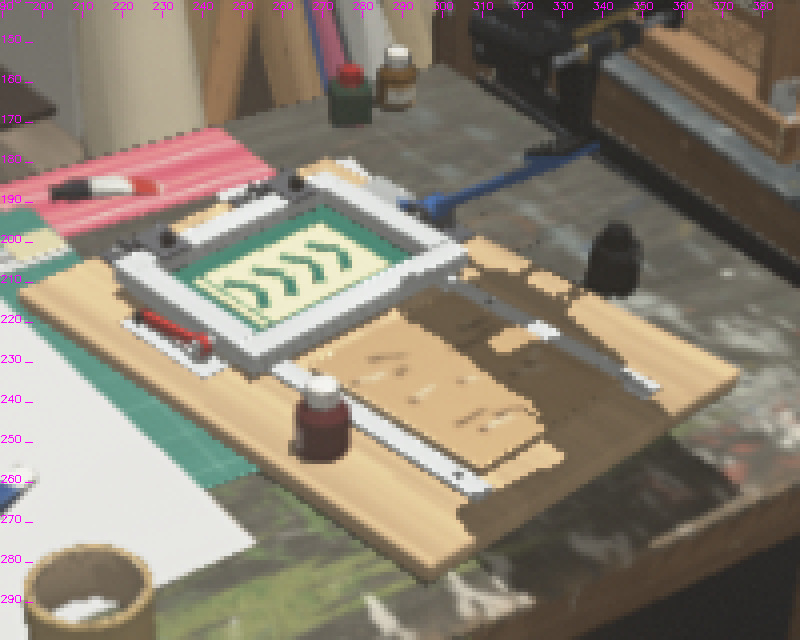

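The fingertips are on the plate and the screen has barely risen yet. I'll carry on along the arc.

carry_out([
  [1,0.03,0.18,0.3,0,0,0],
  [1,0.03,0.35,0.63,0,0,0],
  [1,0.03,0.52,0.98,0,0,0],
  [1,0.03,0.67,1.34,0,0,0],
  [1,0.03,0.8,1.68,0,0,0],
  [1,0.03,0.92,2.03,0,0,0],
  [1,0.03,1.02,2.37,0,0,0],
  [1,0.03,1.1,2.71,0,0,0],
])

```text
time: 5.05
position: [0.5387, 0.0955, 0.0826]
tool_rot: [0.746, -0.666, -0.002, 0.002]
ft_force: [-2.3, -0.0, 5.2]
grip_width: 0.0004
```

```bash
python3 arc.py|sed -n '1p;9,20p'; python3 -c "
from h import *
snap('scene','s3.png')"; python3 crop.py s3.png 140 300 190 390 4 s3c.png
```

```text
[-108.04972712 -150.83182582] 82.64152163601256 [-2.25518898 -0.00997909  5.20490301]
0.55 [-107.  -151.    74.8] [ 0.01 -0.04  0.31] rot=[0.28 0.02 0.01]
0.6 [-108.1 -151.    66.1] [0.01 0.   0.66] rot=[0.28 0.02 0.01]
0.62 [-108.5 -151.    62.7] [0.01 0.01 0.8 ] rot=[0.28 0.02 0.01]
0.64 [-108.7 -151.    59.2] [0.01 0.02 0.94] rot=[0.28 0.02 0.01]
0.66 [-108.9 -151.    55.7] [0.01 0.03 1.08] rot=[0.28 0.02 0.01]
0.68 [-109.  -151.    52.3] [0.01 0.03 1.21] rot=[0.28 0.02 0.01]
0.7 [-109.  -151.    48.8] [0.01 0.03 1.35] rot=[0.28 0.02 0.01]
```

View pics/s3c.png

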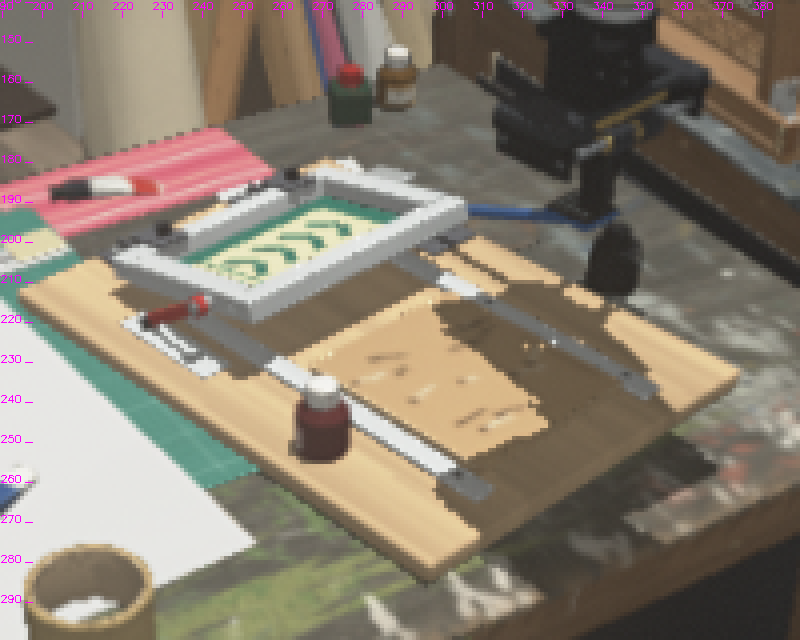

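The screen is about half up, with its leg sloping, at a push of about 5 N. I'll go on slowly towards 0.67.

carry_out([
  [1,0,0,0.25,0,0,0],
  [1,0,0,0.5,0,0,0],
  [1,0,0,0.7,0,0,0],
  [1,0,0,0.85,0,0,0],
  [1,0,0,0.97,0,0,0],
  [1,0,0,1.07,0,0,0],
  [1,0,0,1.07,0,0,0],
])

```text
time: 5.8
position: [0.5415, 0.0956, 0.0562]
tool_rot: [0.745, -0.667, -0.0, 0.0]
ft_force: [-2.5, -0.5, 3.1]
grip_width: 0.0007
```

```bash
python3 arc.py|sed -n '1p;9,20p'; python3 -c "
from h import *
snap('scene','s4.png')"; python3 crop.py s4.png 140 300 190 390 4 s4c.png
```

```text
[-105.27806963 -151.04404976] 56.21461897920467 [-2.51544852 -0.51803646  3.08784074]
0.55 [-107.  -151.    74.8] [-0.    0.07 -0.74] rot=[ 0.02  0.01 -0.01]
0.6 [-108.1 -151.    66.1] [-0.    0.11 -0.4 ] rot=[ 0.02  0.01 -0.01]
0.62 [-108.5 -151.    62.7] [-0.    0.13 -0.26] rot=[ 0.02  0.01 -0.01]
0.64 [-108.7 -151.    59.2] [-0.    0.14 -0.12] rot=[ 0.02  0.01 -0.01]
0.66 [-108.9 -151.    55.7] [-0.    0.14  0.02] rot=[ 0.02  0.01 -0.01]
0.68 [-109.  -151.    52.3] [-0.    0.15  0.16] rot=[ 0.02  0.01 -0.01]
0.7 [-109.  -151.    48.8] [-0.    0.15  0.3 ] rot=[ 0.02  0.01 -0.01]
```

View pics/s4c.png

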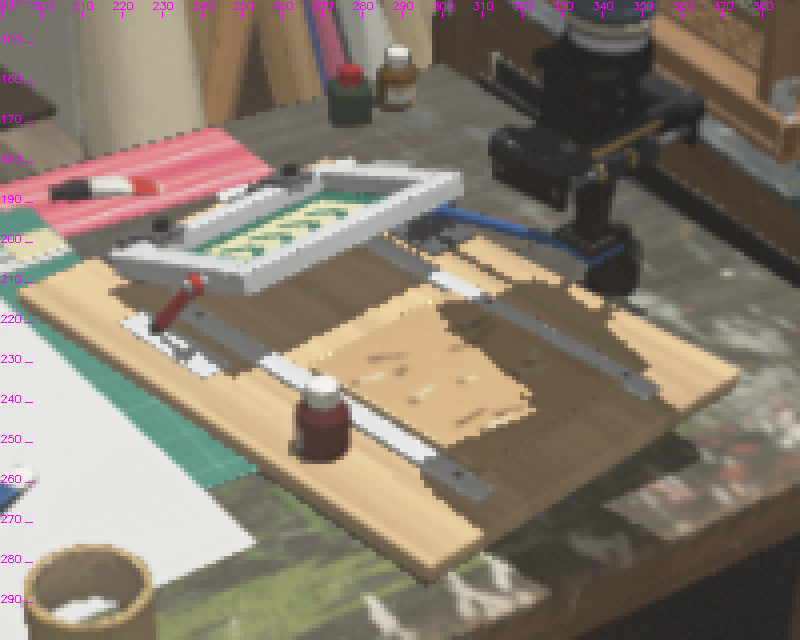

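The leg is not upright yet, so I'll press a few millimetres more.

carry_out([
  [1,0,0.05,0.1,0,0,0],
  [1,0,0.05,0.2,0,0,0],
  [1,0,0.05,0.2,0,0,0],
])

```text
time: 6.15
position: [0.5402, 0.0954, 0.0513]
tool_rot: [0.745, -0.667, -0.0, 0.0]
ft_force: [-3.3, -0.4, 3.6]
grip_width: 0.0002
```

```bash
python3 arc.py|sed -n '1p'; python3 -c "
from h import *
snap('scene','s5.png')"; python3 crop.py s5.png 160 240 200 360 5 s5c.png
```

```text
[-106.52732293 -151.04181377] 51.2578680397297 [-3.34482686 -0.40257593  3.55926532]
```

View pics/s5c.png

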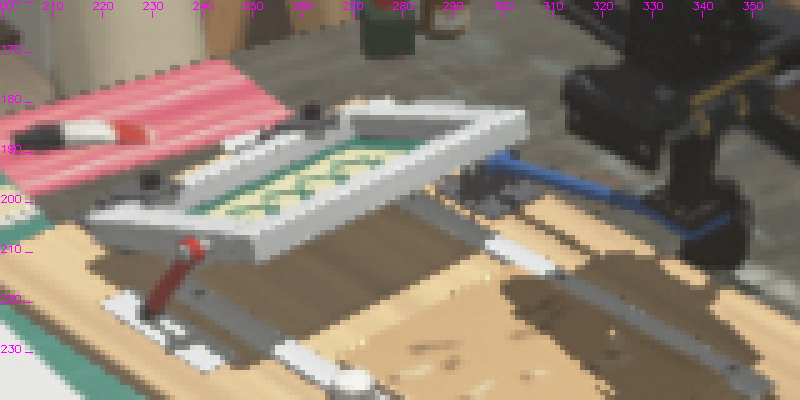

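```bash
cat > tilt.py <<'E'
from arc import *
def tilt(fn):
    w=np.load('pics/'+fn+'.npz'); d=w['d']; rows,cols=np.mgrid[0:420,0:560]
    u=cv2.undistortPoints(np.stack([cols.ravel(),rows.ravel()],-1)[:,None].astype(float),w['mtx'],w['dist'])[:,0]
    Q=(np.c_[u,np.ones(len(u))]*d.ravel()[:,None])@rotm(w['r']).T+w['o']
    qb=np.c_[inv_(Q),Q[:,2]]*1000
    m=(d.ravel()>0)&(qb[:,0]>10)&(qb[:,0]<200)&(abs(qb[:,1])<120)&(qb[:,2]>38)&(qb[:,2]<190)
    p=qb[m]; a=np.zeros(2)
    # ransac via huber fit of z over x
    A=np.c_[p[:,0]-205,np.ones(len(p))]
    s=least_squares(lambda k:A@k-p[:,2],[-.5,50],loss='soft_l1',f_scale=2)
    r=abs(A@s.x-p[:,2])
    print('tilt',np.arctan(-s.x[0]),'z at hinge',s.x[1],'n',len(p),(r<4).sum())
def inv_(Q): return (Q[:,:2]-B[:2])@np.array([[np.cos(B[2]),-np.sin(B[2])],[np.sin(B[2]),np.cos(B[2])]])
if __name__=='__main__': 
    for f in sys.argv[1:]: tilt(f)
E
python3 tilt.py s2.png s3.png s4.png s5.png
```

```text
tilt -0.036902520348688024 z at hinge 49.53298772283275 n 851 636
tilt 0.20758468614512368 z at hinge 39.19623817211132 n 1401 147
tilt 0.34043926207739583 z at hinge 39.506954965668434 n 1278 250
tilt 0.35515312031741597 z at hinge 40.357398228711524 n 1239 268
```

carry_out([
  [1,0,0.03,0.06,0,0,0],
  [1,0,0.05,0.12,0,0,0],
  [1,0,0.05,0.12,0,0,0],
])

```text
time: 6.5
position: [0.5396, 0.0953, 0.0485]
tool_rot: [0.745, -0.667, 0.0, -0.0]
ft_force: [-2.0, -0.6, 2.9]
grip_width: 0.0005
```

```bash
python3 arc.py|sed -n '1p'; python3 -c "
from h import *
snap('scene','s6.png');snap('wrist','w6.png')"; python3 crop.py s6.png 160 240 200 360 5 s6c.png; python3 tilt.py s6.png
```

```text
[-107.22477999 -151.10030183] 48.48862569679585 [-1.95774767 -0.58561193  2.87927068]
tilt 0.3596081571416192 z at hinge 41.09055092751446 n 1235 272
```

View pics/s6c.png

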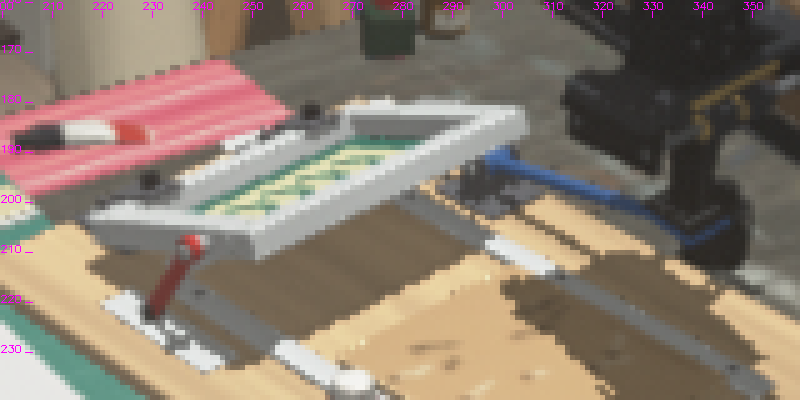

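View pics/w6.png

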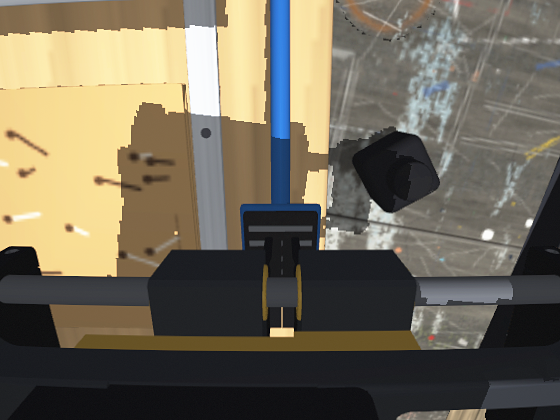

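Run:
```python
from arc import *
w=np.load('pics/w6.png.npz'); c2=dict(mtx=w['mtx'],dist_coeffs=w['dist'],origin=w['o'],rotation=w['r'])
print('tcp px',proj(c2,get_obs()['position']))
for rc in [(207,280),(213,280),(213,255),(213,310),(243,250),(228,250),(228,310),(180,281),(100,281),(20,281)]:
    p=at_depth(c2,*rc,w['d'][rc]); print(rc,(inv(p)*1000).round(1),(p[2]*1000).round(1))
```

```text
tcp px [[228.73868935 281.27245228]]
(207, 280) [ -81.2 -150.5] 84.0
(213, 280) [ -83.1 -150.5] 88.3
(213, 255) [ -83.5 -137.3] 87.3
(213, 310) [ -83.2 -166.3] 88.2
(243, 250) [-100.4 -134.2] 88.1
(228, 250) [ -91.3 -134.6] 89.0
(228, 310) [ -91.6 -166.5] 88.3
(180, 281) [ -68.8 -151. ] 72.7
(100, 281) [ -25.8 -151. ] 66.8
(20, 281) [  15.4 -151. ] 60.4
```

```bash
python3 - <<'E'
from arc import *
w=np.load('pics/w6.png.npz'); c2=dict(mtx=w['mtx'],dist_coeffs=w['dist'],origin=w['o'],rotation=w['r'])
print(get_obs()['position'],c2['origin'],camera_info('wrist')['origin'])
for rc in [(60,240),(150,80),(205,30),(180,405),(130,206),(200,500),(250,280),(262,282),(300,250),(310,282),(333,282)]:
    p=at_depth(c2,*rc,w['d'][rc]); print(rc,(inv(p)*1000).round(1),(p[2]*1000).round(1))
E
python3 crop.py w6.png 190 350 180 380 4 w6c.png;python3 crop.py s6.png 160 220 300 370 9 s6d.png
```

```text
[0.53958117 0.09531822 0.04857335] [0.61597935 0.10347665 0.24918356] [0.61598434 0.1034781  0.24921861]
(60, 240) [   1.5 -123.3] 16.4
(150, 80) [-57.  -10.2] 27.3
(205, 30) [-97.5  36.5] 26.5
(180, 405) [ -72.4 -227.6] 55.5
(130, 206) [-44.3 -99.3] 24.0
(200, 500) [-101.4 -332.2] -1.7
(250, 280) [ -98.7 -150.6] 100.7
(262, 282) [-100.4 -151.6] 110.4
(300, 250) [ -75.6 -143.7] 180.2
(310, 282) [-192.7 -151.6] 16.2
(333, 282) [-215.8 -151.7] 16.4
```

View pics/w6c.png

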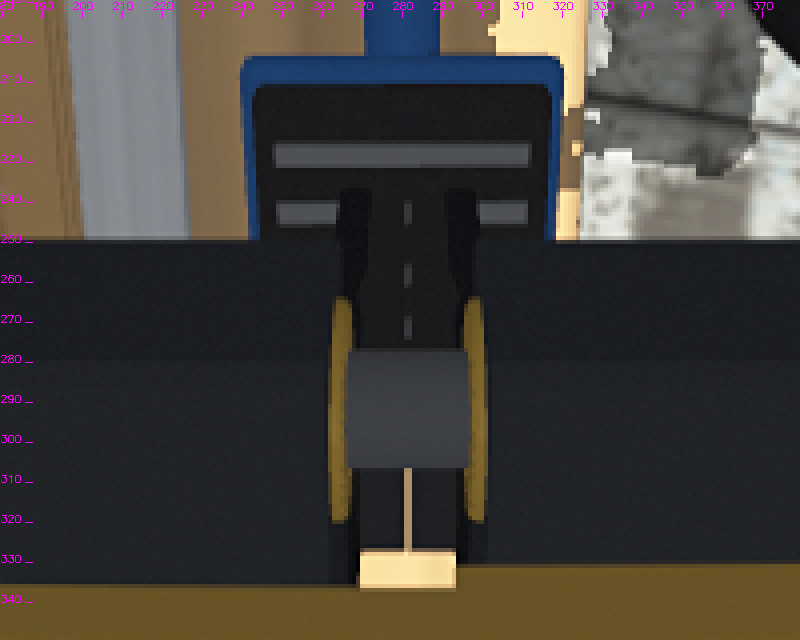

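View pics/s6d.png

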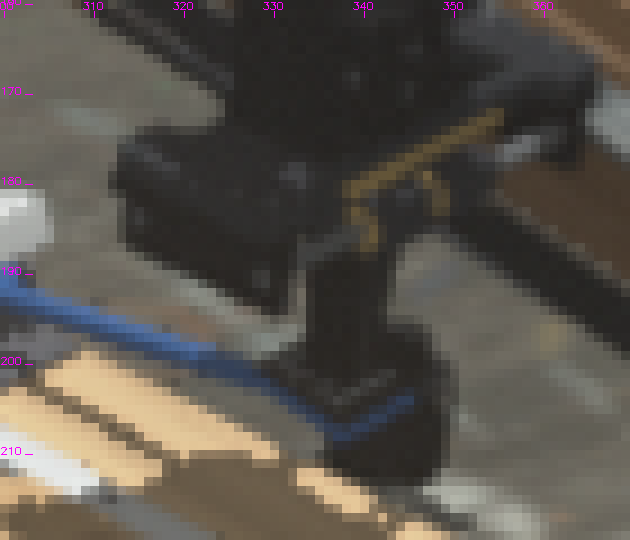

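Run:
```python
from arc import *
for f in ('w1.png','w6.png'):
    w=np.load('pics/'+f+'.npz'); c2=dict(mtx=w['mtx'],dist_coeffs=w['dist'],origin=w['o'],rotation=w['r'])
    print(f,c2['origin'])
    for c in (268,272,276,281,286,290,294):
        print(c,[ (int(r),[*(inv(p:=at_depth(c2,r,c,w['d'][r,c]))*1000).round(0),(p[2]*1000).round(0)]) for r in (232,236,240,244,248,255,262,270)])
```

```text
w1.png [0.65561995 0.10688402 0.41881336]
268 [(232, [np.float64(-90.0), np.float64(-141.0), np.float64(170.0)]), (236, [np.float64(-157.0), np.float64(-134.0), np.float64(17.0)]), (240, [np.float64(-58.0), np.float64(-145.0), np.float64(261.0)]), (244, [np.float64(-58.0), np.float64(-145.0), np.float64(266.0)]), (248, [np.float64(-58.0), np.float64(-146.0), np.float64(271.0)]), (255, [np.float64(-58.0), np.float64(-146.0), np.float64(280.0)]), (262, [np.float64(-58.0), np.float64(-146.0), np.float64(286.0)]), (270, [np.float64(-58.0), np.float64(-147.0), np.float64(295.0)])]
272 [(232, [np.float64(-90.0), np.float64(-144.0), np.float64(170.0)]), (236, [np.float64(-156.0), np.float64(-139.0), np.float64(18.0)]), (240, [np.float64(-58.0), np.float64(-147.0), np.float64(262.0)]), (244, [np.float64(-60.0), np.float64(-147.0), np.float64(262.0)]), (248, [np.float64(-60.0), np.float64(-147.0), np.float64(268.0)]), (255, [np.float64(-60.0), np.float64(-148.0), np.float64(276.0)]), (262, [np.float64(-59.0), np.float64(-148.0), np.float64(284.0)]), (270, [np.float64(-59.0), np.float64(-148.0
[... 5824 characters left out ...]
-155.0), np.float64(106.0)]), (262, [np.float64(-99.0), np.float64(-155.0), np.float64(114.0)]), (270, [np.float64(-98.0), np.float64(-155.0), np.float64(122.0)])]
294 [(232, [np.float64(-94.0), np.float64(-158.0), np.float64(88.0)]), (236, [np.float64(-96.0), np.float64(-158.0), np.float64(88.0)]), (240, [np.float64(-97.0), np.float64(-158.0), np.float64(92.0)]), (244, [np.float64(-97.0), np.float64(-158.0), np.float64(97.0)]), (248, [np.float64(-97.0), np.float64(-158.0), np.float64(102.0)]), (255, [np.float64(-97.0), np.float64(-157.0), np.float64(109.0)]), (262, [np.float64(-98.0), np.float64(-157.0), np.float64(116.0)]), (270, [np.float64(-97.0), np.float64(-157.0), np.float64(124.0)])]
```

Run:
```python
from arc import *
w=np.load('pics/w6.png.npz'); c2=dict(mtx=w['mtx'],dist_coeffs=w['dist'],origin=w['o'],rotation=w['r'])
for rc in [(253,180),(253,240),(253,320),(253,390),(275,200),(275,370),(290,100),(290,281),(320,268),(320,290),(340,250)]:
    p=at_depth(c2,*rc,w['d'][rc]); print(rc,(inv(p)*1000).round(1),(p[2]*1000).round(1))
w=np.load('pics/w1.png.npz'); c2=dict(mtx=w['mtx'],dist_coeffs=w['dist'],origin=w['o'],rotation=w['r'])
print('w1')
for rc in [(253,180),(253,240),(253,320),(253,390)]:
    p=at_depth(c2,*rc,w['d'][rc]); print(rc,(inv(p)*1000).round(1),(p[2]*1000).round(1))
w=np.load('pics/s6.png.npz'); c2=dict(mtx=w['mtx'],dist_coeffs=w['dist'],origin=w['o'],rotation=w['r'])
print('scene; tcp px',proj(c2,get_obs()['position']),'tip+38',proj(c2,get_obs()['position']+[0,0,.038]))
for rc in [(186,338),(192,338),(197,338),(200,338),(203,340),(207,340),(180,320),(190,325),(194,328),(205,345)]:
    p=at_depth(c2,*rc,w['d'][rc]); print(rc,(inv(p)*1000).round(1),(p[2]*1000).round(1))
```

```text
(253, 180) [ -69.7 -122.5] 165.8
(253, 240) [ -70.1 -139.5] 164.9
(253, 320) [ -70.6 -162.6] 163.8
(253, 390) [ -70.6 -183. ] 164.0
(275, 200) [ -70.7 -130.8] 176.7
(275, 370) [ -70.  -173.4] 177.9
(290, 100) [ -77.2 -102.1] 173.7
(290, 281) [ -77.1 -151.3] 173.1
(320, 268) [-106.  -146.3] 146.9
(320, 290) [-114.2 -154.9] 135.9
(340, 250) [ -83.7 -143.8] 184.8
w1
(253, 180) [ -31.1 -122.9] 334.0
(253, 240) [ -30.8 -140.5] 334.4
(253, 320) [ -31.  -163.5] 333.9
(253, 390) [ -30.8 -183.7] 334.6
scene; tcp px [[210.01211878 334.55517492]] tip+38 [[200.32669699 335.47331238]]
(186, 338) [-148.5 -103.5] 175.4
(192, 338) [-120.1 -143.7] 126.8
(197, 338) [-123.1 -142.3] 109.7
(200, 338) [-122.8 -144.3] 97.3
(203, 340) [-125.7 -153. ] 83.6
(207, 340) [-133.5 -144.8] 74.9
(180, 320) [-112.2  -57. ] 198.7
(190, 325) [-127.6  -66.4] 166.1
(194, 328) [  36.  -287.3] -1.7
(205, 345) [ -99.1 -218.2] 37.8
```

Both cameras agree that the real fingertips are about 38 mm above the reported TCP. The tip is at z≈87 while the TCP reads 48.5, and the gripper body confirms the same offset. The lever is therefore only at about 0.47 rad, so I'll use that offset and continue down the arc.

carry_out([
  [1,0,0,0.2,0,0,0],
  [1,0,0.02,0.4,0,0,0],
  [1,0,0.04,0.6,0,0,0],
  [1,0,0.05,0.8,0,0,0],
  [1,0,0.06,0.95,0,0,0],
  [1,0,0.07,1.08,0,0,0],
  [1,0,0.07,1.15,0,0,0],
  [1,0,0.07,1.15,0,0,0],
])

```text
time: 7.4
position: [0.5375, 0.0951, 0.0195]
tool_rot: [0.745, -0.667, 0.0, -0.0]
ft_force: [-2.1, -0.0, 2.0]
grip_width: 0.0001
```

```bash
python3 arc.py|sed -n '1p'; python3 -c "
from h import *
snap('scene','s7.png');snap('wrist','w7.png')"; python3 crop.py s7.png 160 240 200 360 5 s7c.png
python3 - <<'E'
from arc import *
w=np.load('pics/w7.png.npz'); c2=dict(mtx=w['mtx'],dist_coeffs=w['dist'],origin=w['o'],rotation=w['r'])
for rc in [(215,280),(222,280),(228,260),(228,300),(243,250),(240,281)]:
    p=at_depth(c2,*rc,w['d'][rc]); print(rc,(inv(p)*1000).round(1),(p[2]*1000).round(1))
E
```

```text
[-109.33210815 -151.09757511] 19.479864206288116 [-2.10066364 -0.00787277  2.03092479]
(215, 280) [ -86.4 -150.5] 58.3
(222, 280) [ -89.1 -150.5] 61.9
(228, 260) [ -93.1 -139.9] 60.2
(228, 300) [ -93.  -161.1] 60.5
(243, 250) [-103. -134.] 57.3
(240, 281) [-100.4 -151. ] 59.2
```

View pics/s7c.png

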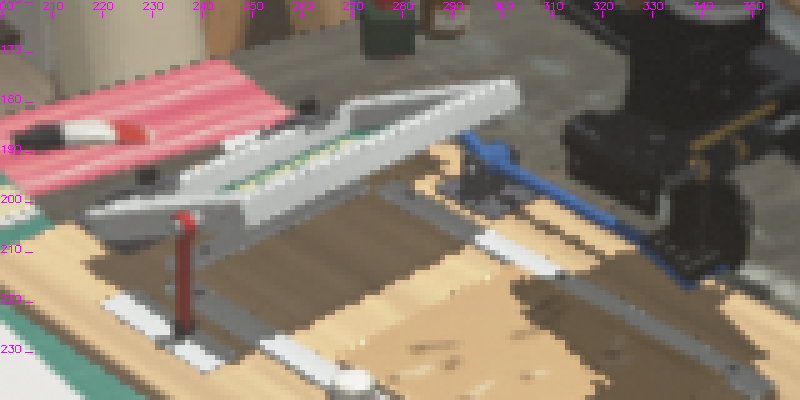

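View pics/w7.png

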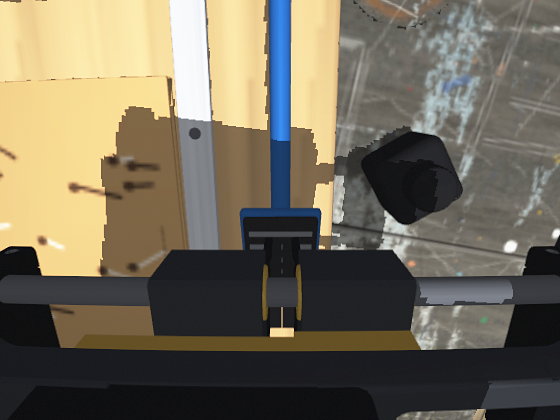

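The red leg now hangs upright (column about 236, rows 204–226). I'll give a small extra press, hold briefly, then ease off back along the arc.

carry_out([
  [1,0,0,0.05,0,0,0],
  [1,0,0,0.05,0,0,0],
  [1,0,0,0.05,0,0,0],
  [1,0,0,-0.05,0,0,0],
  [1,0,0,-0.15,0,0,0],
  [1,0,0,-0.25,0,0,0],
  [1,0,0,-0.35,0,0,0],
  [1,0,0,-0.45,0,0,0],
])

```text
time: 8.3
position: [0.5381, 0.095, 0.0314]
tool_rot: [0.745, -0.667, 0.001, -0.0]
ft_force: [-0.2, 0.4, 0.4]
grip_width: 0.0004
```

```bash
python3 arc.py|sed -n '1p'; python3 -c "
from h import *
snap('scene','s8.png')"; python3 crop.py s8.png 160 240 200 360 5 s8c.png
```

```text
[-108.744762   -151.26939611] 31.35742209034826 [-0.24807309  0.43288109  0.43227462]
```

View pics/s8c.png

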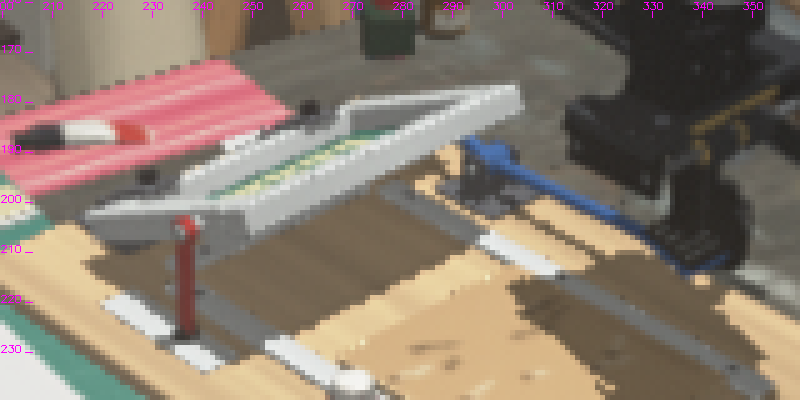

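The screen now stands on the upright leg and the push force is about zero. I'll lift clear and pause for step 1.

carry_out([
  [1,0,0.2,-0.4,0,0,0],
  [1,0,0.4,-1,0,0,0],
  [1,0,0.6,-2,0,0,0],
  [1,0,1,-3.5,0,0,0],
  [-1,0,1.5,-4.5,0,0,0],
  [-1,0,2,-4.5,0,0,0],
  [-1,0,2,-4.5,0,0,0],
])

```text
time: 9.05
position: [0.4853, 0.0896, 0.1445]
tool_rot: [0.745, -0.667, -0.0, 0.0]
ft_force: [0.6, -0.0, 0.4]
grip_width: 0.0169
```

```bash
python3 go.py -245 0 100; python3 -c "
from h import *
snap('scene','s9.png');snap('wrist','w9.png')"; python3 crop.py s9.png 160 240 200 360 5 s9c.png; python3 tilt.py s8.png s9.png
```

```text
[0.3858 0.2301 0.1   ] t=9.05 pos=[0.4853 0.0896 0.1445] units=[-6.03  3.33  1.78] rot=[ 0.04  0.   -0.01] F=[ 0.56 -0.01  0.4 ]
tilt 0.4256703450390679 z at hinge 43.58627948213972 n 1035 268
tilt 0.4265788982084297 z at hinge 43.426242095659745 n 1037 272
```

View pics/s9c.png

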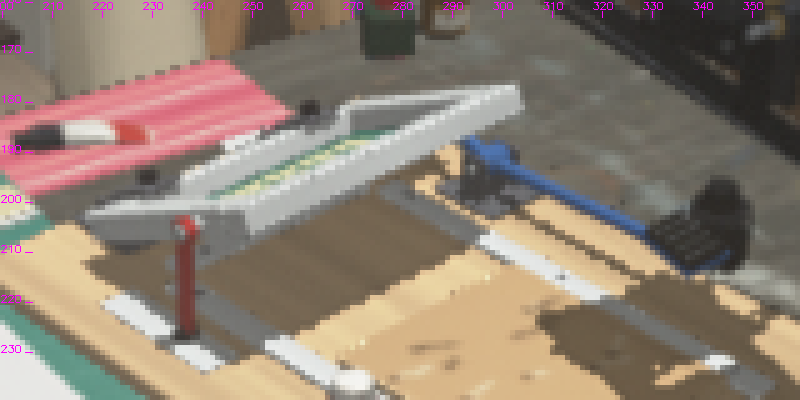

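View pics/w9.png

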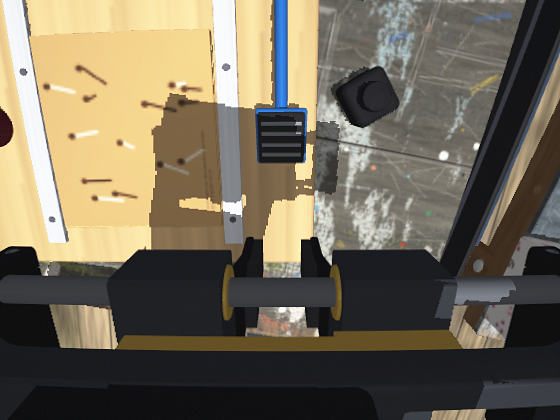

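The lever is released and stays down, and the screen stands on its leg. Next I'll move behind the pad with the jaws fully open.

carry_out([
  [-1,-1.2,0.9,0,0,0,0],
  [-1,-2.4,1.8,0,0,0,0],
  [-1,-3.6,2.6,0.2,0,0,0],
  [-1,-4.8,3.2,0.8,0,0,0],
  [-1,-5.6,3.3,1.4,0,0,0],
  [-1,-6.03,3.33,1.8,0,0,0],
  [-1,-6.03,3.33,1.8,0,0,0],
])

```text
time: 9.85
position: [0.3873, 0.2306, 0.0968]
tool_rot: [0.746, -0.666, -0.001, 0.002]
ft_force: [0.2, -0.0, 0.1]
grip_width: 0.0802
```

```bash
python3 go.py -245 0 0; python3 -c "
from h import *
snap('scene','s10.png');snap('wrist','w10.png')"
python3 - <<'E'
from arc import *
o=get_obs(); print(inv(o['position'])*1000,o['grip_width'])
w=np.load('pics/w10.png.npz'); c2=dict(mtx=w['mtx'],dist_coeffs=w['dist'],origin=w['o'],rotation=w['r'])
# finger points: those within y range +-70 and z>90, x>-250
d=w['d']
for c in range(195,375,5):
    col=[]
    for r in range(215,300,1):
        p=at_depth(c2,r,c,d[r,c]); b=inv(p)*1000
        if 60<p[2]*1000<175 : col.append((r,b.round(0).tolist(),round(p[2]*1000)))
    if col: print(c,col[0],col[len(col)//2])
E
```

```text
[0.3858 0.2301 0.    ] t=9.85 pos=[0.3873 0.2306 0.0968] units=[0.01 0.05 3.87] rot=[ 0.2  -0.04  0.11] F=[ 0.17 -0.05  0.08]
[-242.09837836   -0.65692441] 0.08450213495038963
195 (237, [-233.0, 47.0], 136) (257, [-234.0, 41.0], 158)
200 (240, [-234.0, 44.0], 136) (258, [-239.0, 41.0], 149)
205 (240, [-234.0, 41.0], 137) (258, [-244.0, 41.0], 139)
360 (240, [-234.0, -43.0], 137) (258, [-241.0, -42.0], 144)
365 (240, [-234.0, -46.0], 136) (258, [-237.0, -42.0], 152)
370 (237, [-232.0, -48.0], 137) (257, [-234.0, -43.0], 158)
```

View pics/w10.png

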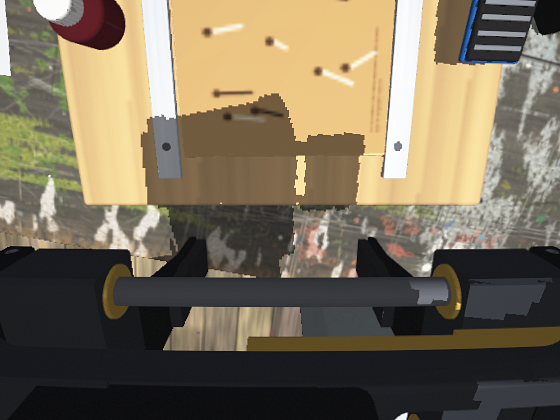

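The jaws are open and straddle the pad's centre line behind its near edge (about row 155, columns 180–385). The tip offset is again about 38–39 mm. I'll descend.

carry_out([
  [-1,0,-0.15,1.2,0,0,0],
  [-1,0,-0.25,2.4,0,0,0],
  [-1,0,-0.25,3.4,0,0,0],
  [-1,0,-0.25,4,0,0,0],
  [-1,0,-0.25,4.3,0,0,0],
  [-1,0,-0.25,4.3,0,0,0],
])

```text
time: 10.55
position: [0.3949, 0.23, -0.0094]
tool_rot: [0.745, -0.667, -0.0, 0.0]
ft_force: [-0.7, -0.6, 0.5]
grip_width: 0.087
```

```bash
python3 go.py -235 0 -17; python3 -c "
from h import *
snap('scene','s11.png');snap('wrist','w11.png')"
python3 - <<'E'
from arc import *
o=get_obs(); print(inv(o['position'])*1000,o['position'][2],o['grip_width'])
w=np.load('pics/w11.png.npz'); c2=dict(mtx=w['mtx'],dist_coeffs=w['dist'],origin=w['o'],rotation=w['r'])
d=w['d']
for c in (190,195,200,365,370,375):
    print(c,[ (r,*(inv(p:=at_depth(c2,r,c,d[r,c]))*1000).round(0).tolist(),round(p[2]*1000)) for r in range(226,246,2)])
E
python3 crop.py s11.png 160 320 180 380 4 s11c.png
```

```text
[ 0.3957  0.2312 -0.017 ] t=10.55 pos=[ 0.3949  0.23   -0.0094] units=[-0.04 -0.04  0.31] rot=[ 0.04 -0.01 -0.1 ] F=[-0.68 -0.64  0.52]
[-235.47189205   -0.63598314] -0.00836102785198694 0.08705512792921648
190 [(226, -224.0, 52.0, 17), (228, -225.0, 52.0, 17), (230, -226.0, 52.0, 19), (232, -228.0, 52.0, 17), (234, -229.0, 53.0, 17), (236, -230.0, 52.0, 18), (238, -226.0, 48.0, 31), (240, -226.0, 48.0, 34), (242, -227.0, 48.0, 35), (244, -227.0, 47.0, 36)]
195 [(226, -224.0, 49.0, 18), (228, -225.0, 49.0, 18), (230, -226.0, 49.0, 17), (232, -228.0, 49.0, 18), (234, -228.0, 49.0, 19), (236, -230.0, 50.0, 17), (238, -231.0, 49.0, 18), (240, -228.0, 46.0, 30), (242, -227.0, 45.0, 34), (244, -227.0, 44.0, 36)]
200 [(226, -224.0, 46.0, 18), (228, -225.0, 46.0, 17), (230, -227.0, 46.0, 17), (232, -228.0, 46.0, 17), (234, -229.0, 47.0, 17), (236, -230.0, 46.0, 18), (238, -232.0, 47.0, 16), (240, -227.0, 43.0, 31), (242, -227.0, 43.0, 33), (244, -228.0, 43.0, 33)]
365 [(226, -224.0, -49.0, 18), (228, -225.0, -50.0, 17), (230, -226.0, -50.0, 17), (232, -227.0, -49.0, 19), (234, -229.0, -50.0, 17), (236, -230.0, -50.0, 17), (238, -232.0, -50.0, 17), (240, -227.0, -47.0, 30), (242, -227.0, -46.0, 34), (244, -227.0, -45.0, 35)]
370 [(226, -224.0, -52.0, 18), (228, -225.0, -53.0, 17), (230, -226.0, -52.0, 18), (232, -228.0, -53.0, 17), (234, -229.0, -53.0, 18), (236, -230.0, -53.0, 17), (238, -231.0, -53.0, 18), (240, -227.0, -49.0, 31), (242, -227.0, -48.0, 33), (244, -227.0, -47.0, 37)]
375 [(226, -224.0, -55.0, 18), (228, -225.0, -55.0, 17), (230, -226.0, -55.0, 19), (232, -228.0, -56.0, 17), (234, -229.0, -55.0, 18), (236, -230.0, -56.0, 18), (238, -226.0, -52.0, 31), (240, -225.0, -50.0, 36), (242, -225.0, -50.0, 37), (244, -226.0, -50.0, 38)]
```

View pics/w11.png

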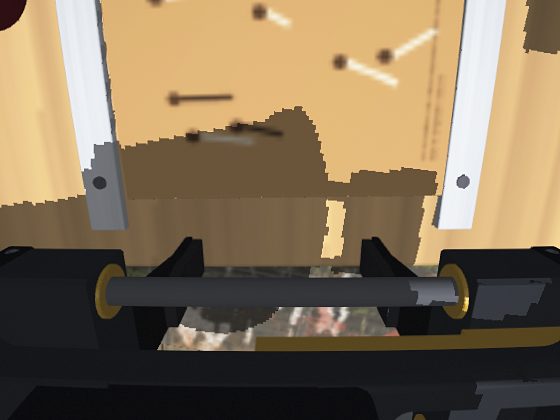

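View pics/s11c.png

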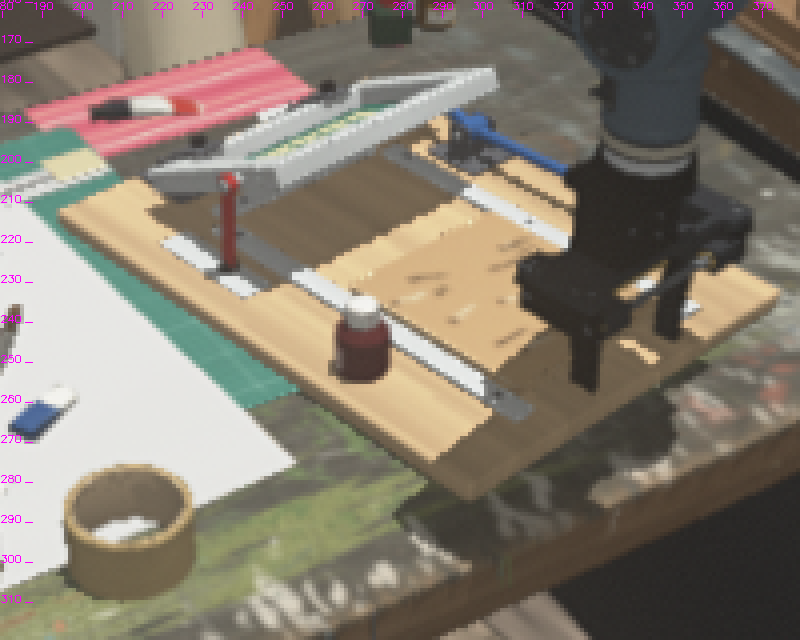

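carry_out([
  [-1,0,0,0.2,0,0,0],
  [-1,0,0,0.34,0,0,0],
  [-1,0,0,0.34,0,0,0],
  [-1,0,-0.25,0.34,0,0,0],
  [-1,0,-0.5,0.34,0,0,0],
  [-1,0,-0.7,0.34,0,0,0],
  [-1,0,-0.9,0.34,0,0,0],
  [-1,0,-1.1,0.34,0,0,0],
])

```text
time: 11.45
position: [0.4206, 0.2336, -0.0175]
tool_rot: [0.745, -0.667, -0.001, 0.001]
ft_force: [-2.6, -0.3, 1.8]
grip_width: 0.0871
```

```bash
python3 go.py -64.5 0 -17; python3 -c "
from h import *
snap('wrist','w12.png')"
python3 - <<'E'
from arc import *
o=get_obs(); print(inv(o['position'])*1000,o['position'][2],o['ft_force'])
E
```

```text
[ 0.5652  0.2502 -0.017 ] t=11.45 pos=[ 0.4206  0.2336 -0.0175] units=[-0.02 -5.82 -0.04] rot=[ 0.17 -0.02 -0.  ] F=[-2.63 -0.34  1.82]
[-208.40741877   -0.36269313] -0.01748427978019488 [-0.44376008 -0.80342073 -0.41828194]
```

View pics/w12.png

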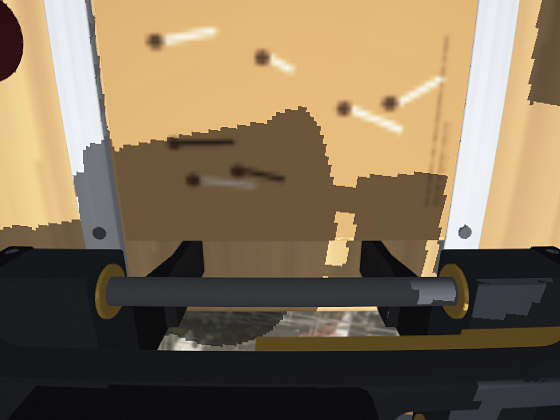

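The fingertips have reached the pad's near edge squarely with a light force. I'll push on.

carry_out([
  [-1,0,-0.3,0,0,0,0],
  [-1,0,-0.7,0,0,0,0],
  [-1,0,-1.1,0,0,0,0],
  [-1,0,-1.5,0,0,0,0],
  [-1,0,-1.9,0,0,0,0],
  [-1,0,-2.3,0,0,0,0],
  [-1,0,-2.7,0,0,0,0],
  [-1,0,-3,0,0,0,0],
])

```text
time: 12.3
position: [0.4977, 0.2423, -0.0174]
tool_rot: [0.745, -0.667, 0.0, -0.0]
ft_force: [-1.9, -0.5, -1.1]
grip_width: 0.0872
```

```bash
python3 go.py -64.5 0 -17; python3 -c "
from h import *
snap('wrist','w13.png');snap('scene','s13.png')"; python3 crop.py s13.png 160 320 180 380 4 s13c.png
python3 - <<'E'
from arc import *
o=get_obs(); print(inv(o['position'])*1000,o['position'][2],o['ft_force'])
E
```

```text
[ 0.5652  0.2502 -0.017 ] t=12.30 pos=[ 0.4977  0.2423 -0.0174] units=[-0.01 -2.72 -0.01] rot=[-0.06  0.01 -0.02] F=[-1.87 -0.49 -1.07]
[-131.2398232   -0.2778386] -0.01722253564857497 [ 0.17626572 -0.19575052  0.45477861]
```

View pics/w13.png

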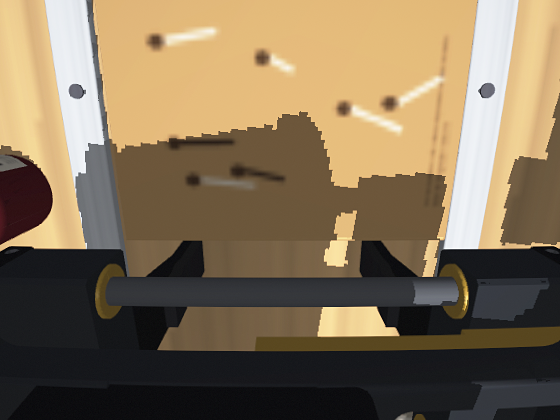

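View pics/s13c.png

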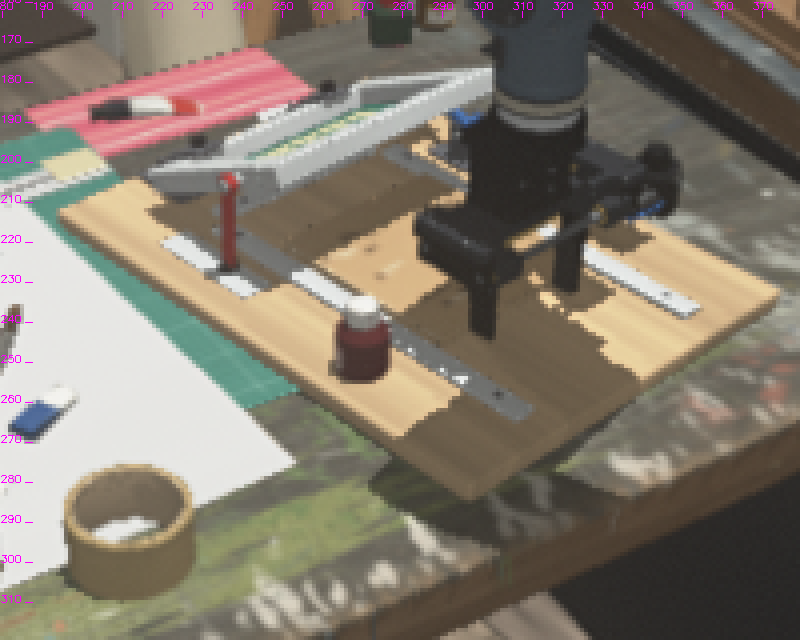

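Run:
```python
from arc import *
w=np.load('pics/w13.png.npz'); c2=dict(mtx=w['mtx'],dist_coeffs=w['dist'],origin=w['o'],rotation=w['r']); d=w['d']
for rc in [(250,3),(256,30),(256,80),(256,110),(290,5),(330,5),(380,5),(200,5),(170,20),(220,30),(235,10),(250,470),(250,550)]:
    p=at_depth(c2,*rc,d[rc]); print(rc,(inv(p)*1000).round(0),round(p[2]*1000))
```

```text
(250, 3) [-97.  85.] 96
(256, 30) [-96.  72.] 101
(256, 80) [-96.  58.] 100
(256, 110) [-96.  48.] 101
(290, 5) [-99.  70.] 114
(330, 5) [-111.   73.] 114
(380, 5) [-109.   57.] 133
(200, 5) [-94. 124.] 49
(170, 20) [-83. 129.] 31
(220, 30) [-108.  126.] 35
(235, 10) [-112.  128.] 46
(250, 470) [-96. -57.] 96
(250, 550) [-97. -84.] 95
```

The body clears the red jar, with its bottom at z≈95 against the jar top at 78. I'll continue, slowing towards the stop.

carry_out([
  [-1,0,-0.3,0,0,0,0],
  [-1,0,-0.65,0,0,0,0],
  [-1,0,-1,0,0,0,0],
  [-1,0,-1.35,0,0,0,0],
  [-1,0,-1.65,0,0,0,0],
  [-1,0,-1.9,0,0,0,0],
  [-1,0,-2.1,0,0,0,0],
  [-1,0,-2.25,0,0,0,0],
])

```text
time: 13.2
position: [0.5524, 0.2485, -0.0175]
tool_rot: [0.745, -0.667, -0.0, 0.0]
ft_force: [-1.9, -0.9, -0.0]
grip_width: 0.087
```

```bash
python3 go.py -64.5 0 -17; python3 -c "
from h import *
snap('scene','s14.png');snap('wrist','w14.png')"; python3 crop.py s14.png 160 320 180 380 4 s14c.png
python3 - <<'E'
from arc import *
o=get_obs(); print(inv(o['position'])*1000,o['position'][2],o['ft_force'])
w=np.load('pics/w14.png.npz'); c2=dict(mtx=w['mtx'],dist_coeffs=w['dist'],origin=w['o'],rotation=w['r']); d=w['d']
for c in (225,250,281,310,340):
    print(c,[(r,*(inv(p:=at_depth(c2,r,c,d[r,c]))*1000).round(1).tolist(),round(p[2]*1000)) for r in range(232,252,3)])
E
```

```text
[ 0.5652  0.2502 -0.017 ] t=13.20 pos=[ 0.5524  0.2485 -0.0175] units=[-0.01 -0.51 -0.02] rot=[ 0.01 -0.   -0.01] F=[-1.89 -0.92 -0.01]
[-76.48783644  -0.31314953] -0.017334514867549507 [ 0.50168355 -0.03872433 -0.1405535 ]
225 [(232, -61.2, 28.8, 27), (235, -63.7, 29.3, 25), (238, -64.9, 29.1, 26), (241, -70.6, 31.0, 17), (244, -71.8, 30.8, 19), (247, -73.8, 31.0, 18), (250, -75.6, 31.1, 18)]
250 [(232, -61.7, 15.9, 26), (235, -63.1, 15.9, 27), (238, -65.4, 16.1, 25), (241, -70.0, 16.9, 18), (244, -72.3, 17.1, 17), (247, -73.9, 17.1, 18), (250, -76.0, 17.2, 17)]
281 [(232, -61.4, -0.3, 27), (235, -62.8, -0.3, 27), (238, -65.3, -0.3, 25), (241, -70.1, -0.3, 18), (244, -72.5, -0.3, 17), (247, -74.0, -0.3, 17), (250, -76.1, -0.3, 17)]
310 [(232, -61.6, -15.5, 26), (235, -63.0, -15.5, 27), (238, -64.8, -15.5, 27), (241, -70.2, -16.4, 18), (244, -72.1, -16.4, 18), (247, -73.9, -16.5, 18), (250, -75.7, -16.5, 18)]
340 [(232, -61.6, -31.2, 26), (235, -63.0, -31.1, 27), (238, -65.0, -31.4, 26), (241, -70.6, -33.3, 17), (244, -71.9, -33.1, 18), (247, -74.1, -33.4, 17), (250, -75.8, -33.4, 18)]
```

View pics/s14c.png

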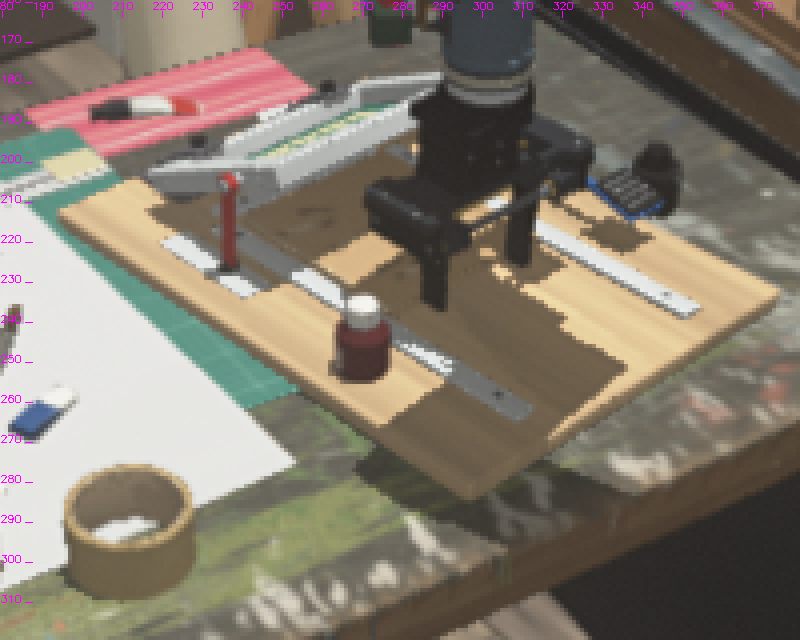

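View pics/w14.png

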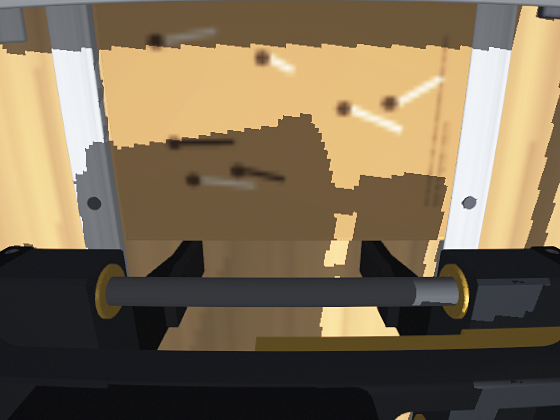

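The pad's near edge is square at x≈-67, so about 12 mm remain. I'll creep in.

carry_out([
  [-1,0,-0.1,0,0,0,0],
  [-1,0,-0.2,0,0,0,0],
  [-1,0,-0.28,0,0,0,0],
  [-1,0,-0.34,0,0,0,0],
  [-1,0,-0.38,0,0,0,0],
])

```text
time: 13.8
position: [0.5615, 0.2495, -0.0174]
tool_rot: [0.745, -0.667, -0.0, 0.0]
ft_force: [-2.8, 0.5, 1.9]
grip_width: 0.0872
```

carry_out([
  [-1,0,-0.03,0,0,0,0],
  [-1,0,-0.05,0,0,0,0],
])

```text
time: 14.0
position: [0.5627, 0.2496, -0.0174]
tool_rot: [0.745, -0.667, -0.0, 0.0]
ft_force: [-2.1, -0.1, 1.6]
grip_width: 0.0872
```

```bash
python3 -c "
from arc import *
o=get_obs(); print(inv(o['position'])*1000,o['position'][2],o['ft_force'])"
```

```text
[-67.02216087  -0.31977346] -0.017407538371897395 [-2.10528753 -0.11604885  1.59518359]
```

carry_out([
  [-1,0,-0.04,0,0,0,0],
  [-1,0,-0.04,0,0,0,0],
])

```text
time: 14.2
position: [0.5631, 0.2497, -0.0175]
tool_rot: [0.745, -0.667, -0.0, 0.001]
ft_force: [-4.1, 0.1, 1.9]
grip_width: 0.0869
```

carry_out([
  [-1,0,-0.03,0,0,0,0],
  [-1,0,-0.03,0,0,0,0],
])

```text
time: 14.4
position: [0.5631, 0.2496, -0.0176]
tool_rot: [0.745, -0.667, -0.001, 0.001]
ft_force: [-5.4, 0.3, 3.2]
grip_width: 0.0869
```

```bash
python3 -c "
from arc import *
o=get_obs(); print(inv(o['position'])*1000,o['position'][2],o['ft_force'])"
```

```text
[-66.62623959  -0.37129501] -0.01757373829724035 [-5.40877558  0.25121061  3.20940078]
```

The fingers have stalled with the force rising (2→5.4 N), so the pad is seated or nearly so. One slightly firmer nudge will confirm.

carry_out([
  [-1,0,-0.05,0,0,0,0],
  [-1,0,-0.08,0,0,0,0],
  [-1,0,-0.08,0,0,0,0],
])

```text
time: 14.7
position: [0.563, 0.2496, -0.0177]
tool_rot: [0.746, -0.666, -0.002, 0.003]
ft_force: [-7.7, -1.0, 6.2]
grip_width: 0.0874
```

```bash
python3 -c "
from arc import *
o=get_obs(); print(inv(o['position'])*1000,o['position'][2],o['ft_force'])
snap('wrist','w15.png')"
```

```text
[-66.69541717  -0.41530078] -0.017727767443685254 [-7.69384208 -1.04434037  6.20561419]
```

View pics/w15.png

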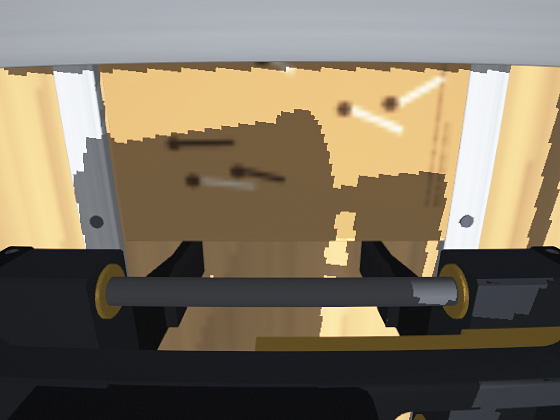

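The fingers have stopped hard at 8 N and the near edge is parallel. I'll back straight off, then raise and measure.

carry_out([
  [-1,0,0.1,0,0,0,0],
  [-1,0,0.25,0,0,0,0],
  [-1,0,0.6,0,0,0,0],
  [-1,0,1.1,0,0,0,0],
  [-1,0,1.8,-0.3,0,0,0],
  [-1,0,2.6,-1.5,0,0,0],
  [-1,0,3.6,-2.8,0,0,0],
  [-1,0,4.6,-4,0,0,0],
])

```text
time: 15.55
position: [0.4524, 0.2373, 0.0836]
tool_rot: [0.745, -0.667, 0.001, -0.001]
ft_force: [0.5, 0.4, 0.4]
grip_width: 0.0872
```

carry_out([
  [-1,0,1,-1.2,0,0,0],
  [-1,0,1.8,-2.4,0,0,0],
  [-1,0,2,-3.6,0,0,0],
  [-1,0,2,-4,0,0,0],
  [-1,0,2,-4,0,0,0],
])

```text
time: 16.05
position: [0.4047, 0.2323, 0.1842]
tool_rot: [0.745, -0.667, 0.002, -0.003]
ft_force: [-0.3, 0.0, -0.5]
grip_width: 0.0872
```

```bash
python3 -c "
from arc import *
o=get_obs(); print(inv(o['position'])*1000,o['position'][2],o['ft_force'])
snap('wrist','w16.png');snap('scene','s16.png');snap('top','t16.png')"; python3 crop.py s16.png 160 320 180 380 4 s16c.png; python3 crop.py t16.png 105 305 230 420 4 t16c.png
```

```text
[-2.26010306e+02  5.31148714e-02] 0.18415604702294636 [-0.34393079  0.01488278 -0.47152604]
```

View pics/w16.png

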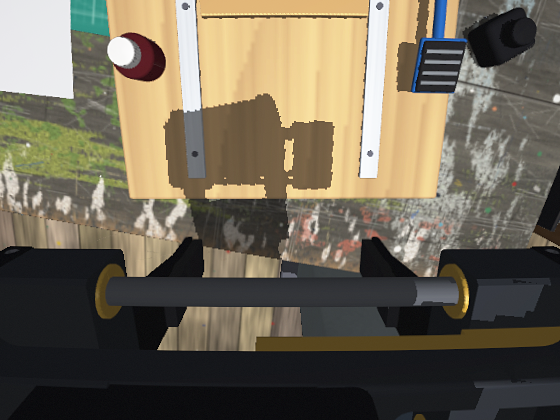

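View pics/s16c.png

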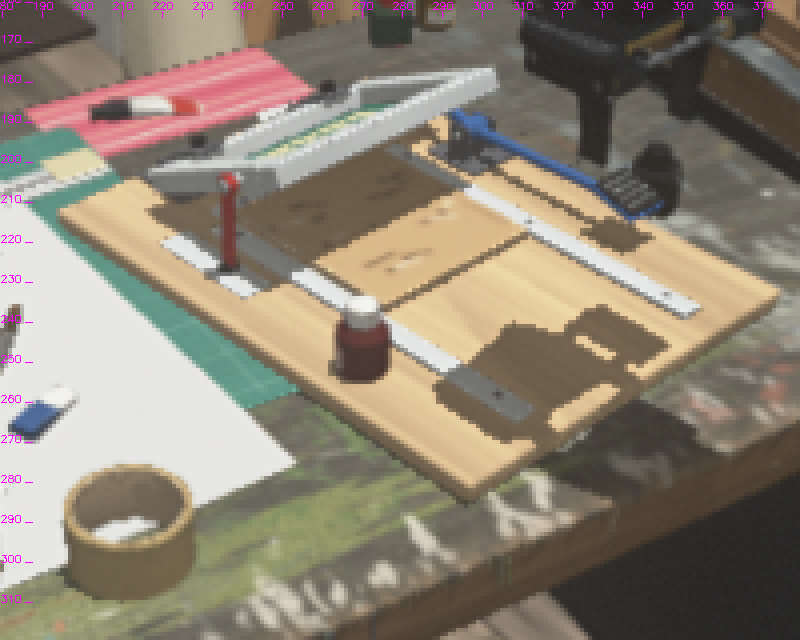

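View pics/t16c.png

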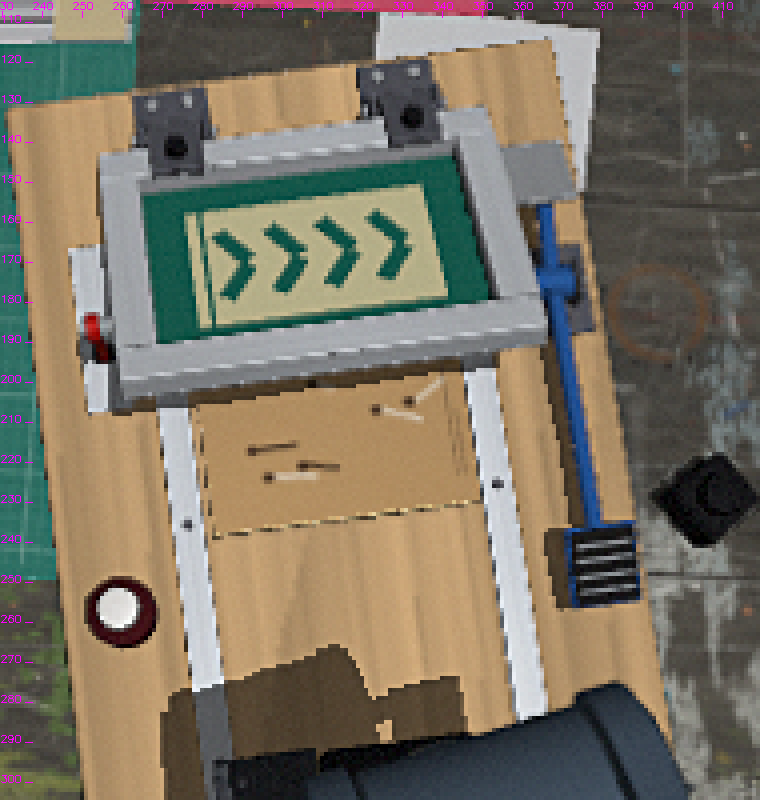

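```bash
python3 crop.py w16.png 0 60 170 400 3 w16a.png; python3 crop.py w16.png 140 200 170 400 3 w16b.png
python3 - <<'E'
from arc import *
b=lambda p:(inv(p)*1000).round(1)
for n,rc in dict(l=(238.7,282.7),r=(230,349.5)).items(): print('top',n,b(at_z(ci,*rc,.027)))
w=np.load('pics/w16.png.npz'); c2=dict(mtx=w['mtx'],dist_coeffs=w['dist'],origin=w['o'],rotation=w['r']); d=w['d']
g=cv2.cvtColor(w['p'],cv2.COLOR_RGB2GRAY).astype(int)
for c in (215,240,280,320,350): print(c,g[8:24,c], b(at_z(c2,15,c,.027)))
for c in (197,369): print(c,g[170:186,c], b(at_z(c2,177.5,c,.024)))
E
```

```text
top l [-55.1  83.8]
top r [-55.  -85.8]
215 [189 189 189 188 187 209 236 173  72  51 209 213 210 209 209 209] [-56.3  67.4]
240 [189 188 189 188 187 211 216 113  64  83 214 206 204 205 205 205] [-56.6  42.1]
280 [189 190 189 189 187 234 223  98  63 120 213 205 205 204 205 204] [-56.7   1.8]
320 [190 190 190 190 188 214 233  93  66 117 218 211 209 209 208 209] [-56.6 -38.4]
350 [190 190 189 189 188 216 227 155  72  92 216 220 218 217 217 217] [-56.3 -68.7]
197 [113 114 113 113 113 114 114 111  89  94  95  93  94  93  94  94] [-224.    97.2]
369 [249 249 249 249 249 249 250 246 150 186 186 186 187 186 186 186] [-223.8 -100. ]
```

View pics/w16a.png

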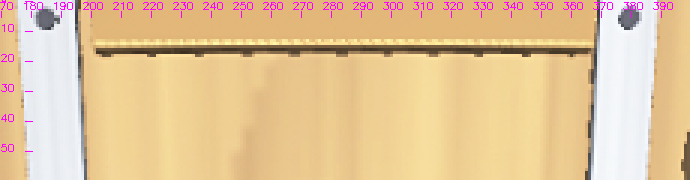

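The pad's near edge measures x≈-55.1 mm from the top camera. From the wrist camera it is about -55.5, relative to the guide ends. Seated is -55, so it is seated and square. The screen is on its leg and the jars are unmoved, so I'll hand in.

```bash
python3 -c "
from rig import *
print(get_obs()['time'], get_obs()['ft_force']); print(hand_in())"
```

```text
16.2 [ 0.77601098 -0.27659112  0.0407763 ]
the job is handed in; nothing more can be done
None
```

I raised the screen onto its prop leg, pushed the pad against the back stop, and handed the job in at 16.2 s. The hand-in gave no verdict.

**Screen:** I pressed the lever down with the shut fingertips until the leg hung upright, at about 0.65 rad by my estimate. Wrist force stayed at about 6 N or less in every reading. Then I eased off and lifted clear. In the scene picture taken after that, the lever stays down and the screen stands on the upright red leg.

**Pad:** I pushed it with the open fingertips, with 1–3 N readings on the way. It stopped dead at about 8 N horizontal force, and I backed straight off.

**Last checks:**
- **Near edge:** it measured x ≈ -55.1 mm from the top camera and about -55.5 mm from the wrist camera, relative to the guide ends. Seated is -55 mm.
- **Squareness:** the ends of the edge agree to within about 0.3 mm, so it is square.
- **Surroundings:** the jars and tape look unmoved by eye, and the arm was clear of everything.

**What disagreed:**
- **Fingertip height:** both cameras showed the real fingertips about 38 mm above the reported TCP. I noticed this during the lever press and used the corrected height from then on.
- **Screen tilt:** my rough fit from the depth picture gave 0.43 rad, below the required 0.45–0.51. The fit mixes mesh and frame points, so I relied on the pictures of the leg instead. The tilt is therefore not confirmed by measurement.

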